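Clamp a root block for slicing at the herb counter

ROBOT

A 6-joint arm with a two-finger parallel gripper is mounted at the origin on the work surface. World frame = base frame: x ahead of the robot, y to its left, z up, the work surface at z = 0. Lengths are in m, angles in rad, forces in N, time in s.
With the tool pointing down it reaches from about 0.35 to 0.85 m from the base axis. Payload 8.1 kg.
Tool frame: the origin (TCP) lies on the centre line of the jaws, within the pads' length; the fingertips stand 22 mm ahead of it and the grasp point (between the pads) lies 3 mm ahead of it; z points along the fingers, y is the line along which they close (so a half turn about z gives the same grasp; the last joint's range is limited). The gripper opens to 93 mm and grips with 3 to 60 N. Pads are 15 mm wide; open, the fingers measure 128 mm over their backs; the gripper's body (75 mm by 188 mm) begins 65 mm behind the grasp point.
Start: joints at [-1.315, 0.13, 1.488, -0, 1.523, -0.085], TCP at [0.201, -0.565, 0.241] pointing down, gripper open.
Joint ranges: [-2.96, 2.96], [-0.89, 2.26], [0.02, 2.5], [-1.34, 4.48], [0, 2.73], [-2.66, 2.66]. Speed limits (rad/s): [2.39, 2.39, 2.79, 3.14, 3.14, 3.14].

INTERFACE

Orientations are given as [roll, pitch, yaw] about the fixed x, y, z axes, in that order (R = Rz(yaw) Ry(pitch) Rx(roll)).
In Python, from bench import get_state, camera, env, spotter gives the robot as it stands.
- The arm moves only by the tool apply_moves, never from a script. Its argument "targets" is a list of rows, each an object of numbers: "grip": the opening, from 0 (shut) to 1 (fully open); "dx", "dy", "dz": the shift along the tool's x, y, z in m; "ax", "ay", "az": the turn, a rotation vector about the tool's x, y, z in rad. In form: [{"grip": .., "dx": .., "dy": .., "dz": .., "ax": .., "ay": .., "az": ..}, ...]. A call has exactly 8 rows; each row is the pose to reach, as a shift and turn from the pose commanded when the call began, along the tool's axes at that moment; what a row does not reach only later rows make up. A row lasts 1/12 s, in which the tool goes at most 41.7 mm and 7.16 degrees, less where a joint would pass 70% of its speed; a pose out of reach is approached as far as the arm can. A call with a gripper value outside its range is refused whole. The fingers move at their own pace and stop on an object; "newtons" is the grip in N (left out, the last holds). Time passes only in rows, so rows that repeat a pose let the fingers close, or fill a call up. It gives the time, the measured TCP pose, the force, the opening and the grip force at its end, in the units of the state.
- get_state(): the state, without advancing time (a new reading comes with each control period).
- camera(name): name is "side" or "top" or "wrist"; returns a dict with "img" (420x560x3 uint8, blue, green, red), "fx", "fy", "cx", "cy" (pixels), "cam_to_world" (4x4, takes a point from camera to world coordinates); the wrist camera has in their place "tool_from_camera" (4x4, takes a point from camera to tool coordinates, whose origin is the TCP and whose axes are the flange's). Camera axes: x right, y up, looking along -z (the intrinsics and any distortion apply to the point x, -y, -z); pixel columns grow to the right and rows downward; lengths in m; the calibration is good to about 2 mm. The wrist camera is an equidistant fisheye: a pixel r from the principal point sees the ray r / f radians off the axis. A picture is of the moment at which its call begins: read the wrist's pose just before it. There is no depth.
- env.hand_in(): hands the job in; it is judged then, once.
Trained networks look in the newest picture that a camera, given by its name, has taken for a name from the list of things; names that differ only in an ending like _2 or _b are one class to them, and where a whole thing is asked for, a point or a joint stands for the part that bears it (a point fixed in the world has none). Each returns a list of dicts, best first, with "score" (0 to 1); they miss things now and then, are a little off and sometimes report something else, mostly with a low value. They report only what shows in the picture. A call takes as long as a camera call. They do not tell look-alikes from the thing itself.
- spotter.look_for(camera, label): "rect" ([left, top, right, bottom] in pixels, round what is visible of it).
- spotter.cut_out(camera, label): "pixels" (420x560 bool, what is visible of it) and "rect" ([left, top, right, bottom] in pixels, round what is visible of it).
- spotter.pinpoint(camera, label): "at" ([row, column] in pixels: a listed point, or the origin of a listed thing).
The state is a dict: "clock": time; "joint_positions": joint angles; "joint_velocities": joint speeds; "effort": joint torques, N m; "position": TCP position; "tcp_rot": TCP orientation; "contact_force": force on the tool from outside, world axes, zero at the start; "wrist_torque": the same for the moment, N m; "grip_width": finger opening in m; "grip_force": force on a finger pad.
Only numpy, scipy, OpenCV 4.12 (cv2) and the standard library are available. Lean on these libraries where they do the work, as an engineer would, in place of code of your own. Each camera call takes 0.05 s, during which the arm holds its last target. There are 200 camera calls.

TASK

Take the pale root block out of the steel tray, set it flat on the marked spot of the clamp bed, lined up with the clamp, and let go. Then pump the orange ratchet lever until the sprung pad presses the block against the steel stop and is pushed in about halfway - the green half of its rod just gone into the jaw - but not much further, or the block is crushed. The clamp does not lock, so finish while still holding the lever pulled at that point; move the jaw only with the lever, and leave the other things on the counter where they are.

Things in the scene. Friction and masses are not known exactly. Their poses are not given: they have to be found in the camera images.
- block_center (a point): Centre of the pale cream root block, a loose rigid box 40 (its x) x 60 (its y) x 40 mm high, about 0.14 kg, lying in the steel tray (inside 354 x 234 mm, floor 3 mm thick, so the centre starts 23 mm above the table; rim 35 mm above the table). Axes are the block's: z up, the 60 mm length along y.
- spot (a point): Marked spot (white 44 x 64 mm field in a black frame) on the blue clamp bed; the point is its centre, on the bed's top, 20 mm above the table. Axes are the clamp's: z up, y along the clamp from stop (-y) to jaw, lever, handle (+y), all centred on x = 0. The block's length goes along y; it then stands 8 mm from the stop and the pad will push it home. The bolted clamp stands elsewhere each time.
- stop: Fixed steel end stop, 70 mm wide, top 70 mm above the table. Its frame has the clamp's axes, with the origin at table level, 62 mm to the +y side of the spot; its face towards the block is at y = -100 mm in that frame.
- pad_face (a point): Middle of the front face of the black rubber pad (44 x 36 mm, 42 mm above the table), which the black jaw head (50 mm wide, up to 74 mm above the table) carries on a sprung rod. Axes are the clamp's; the face looks to -y. It must travel 35 to 47 mm from its start to meet a block that rests against the stop.
- lever_grip (a point): Middle of the paddle of the orange ratchet lever, 95 mm from its pivot, 192 mm above the table. The paddle is 40 mm wide (clamp's x), 12 mm thick and ends 20 mm past this point; push its front (-y) face towards the handle with the shut fingers, as a pinch may slip. Axes are the clamp's at 0. A fixed black handle (30 x 18 mm, top at 190 mm) is 59 mm to the +y side of the pivot.
- lever_hinge (a point): Pivot of the lever, 100 mm above the table; the axis runs along the clamp's x, and the axes are the clamp's. At 0 rad the lever leans 0.24 rad towards -y (over the jaw), at 0.48 rad it leans 0.24 rad towards +y (the handle).
- lever (a joint): Lever, 0 (rest; a spring of 2 to 3 N at the grip returns it) to 0.48 rad (pulled towards the handle, +y). Pulling drives the toothed bar and jaw towards the stop, 40 mm per rad, after up to 6 mm (one tooth) lost per pull; going back it slips and 2.5 N of friction keeps the jaw (to 2 mm). No lock: once the pad presses, the jaw gives way when the lever is let back. Push at the grip with the pad half in: 9 N.
- jaw (a joint): Advance of the jaw and its bar towards the stop in m, 0 to 0.085; it starts between 0.008 and 0.020. The pad meets a block that rests against the stop when this reads 0.055. To be moved by the lever only.
- pad (a joint): How far the sprung pad is pushed into the jaw, 0 to 0.014 m; the spring gives 1.5 N per mm (about 11 N half way in, at 7 mm). The visible rod is 15 mm long, red next to the pad (8 mm), green next to the jaw (7 mm); half way in, the green is gone. Past about 13 mm the block is crushed.
- dark_root: Bystander: a dark brown dried root, 70 mm long and 40 mm thick, lying in the same tray.
- amber_jar: Bystander: amber glass jar with black cap, 110 mm tall, behind the clamp.
- white_jar: Bystander: white jar, 100 mm tall, behind the clamp.
- mortar: Bystander: brass mortar, 100 mm across, 75 mm tall, behind the clamp.
- weight: Bystander: small brass balance weight, 38 mm across, 50 mm tall, to the left of the clamp.
Not all that is in view belongs to the job. What is meant by the part that bears block_center is not pink or red, and is the larger of those in its own colour.

How it is judged:
By the outcome, as a careful person would: the job done as asked, in the order asked, and still so for the second after the job is handed in, while the arm keeps its last pose, push and grip.
It also fails if it takes over 61 s, if anything falls off the work surface, if the arm or the gripper's body presses on something with over 40 N, if the wrist force passes 120 N, or if a joint passes its speed limit or range.

## Working session

There is one attempt and no reset: what is moved stays moved. The work goes in short steps, Python scripts to look and compute and a tool call to move; the robot and the scene stay as the last step left them, time stands still between calls to the robot, and variables do not carry over. Pictures are saved under pics/ and viewed, at most 10 in all, crops included, and the job is handed in when it is done.

Besides the shell and the picture viewer there is one more tool, called as name(argument=value, ...), one argument or row to a line, values as JSON. apply_moves: Moves the arm, as the interface text tells. Its arguments: {"type":"object","properties":{"targets":{"type":"array"},"newtons":{"type":"number"}},"required":["targets"]}

```bash
mkdir -p pics; ls; cat > h.py <<'E'
import numpy as np, cv2
from bench import get_state, camera, env, spotter
from scipy.spatial.transform import Rotation as R
def ray(c,rc):
    r,k=rc; d=np.array([(k-c['cx'])/c['fx'],-(r-c['cy'])/c['fy'],-1.])
    T=np.array(c['cam_to_world']); return T[:3,3],T[:3,:3]@d
def at_z(c,rc,z):
    o,d=ray(c,rc); return o+d*(z-o[2])/d[2]
def tri(a,ra,b,rb):
    o1,d1=ray(a,ra);o2,d2=ray(b,rb)
    s=np.linalg.lstsq(np.c_[d1,-d2],o2-o1,rcond=None)[0]
    p,q=o1+s[0]*d1,o2+s[1]*d2; return (p+q)/2,np.linalg.norm(p-q)
def proj(c,p):
    T=np.linalg.inv(np.array(c['cam_to_world'])); q=T[:3,:3]@np.array(p)+T[:3,3]
    return np.array([c['cy']-c['fy']*q[1]/-q[2], c['cx']+c['fx']*q[0]/-q[2]])
def tool(p):
    s=get_state(); print(s['position'],s['tcp_rot'],s['clock']); 
E
python3 - <<'E'
from h import *
s=get_state(); print({k:np.round(v,3).tolist() for k,v in s.items()})
for n in ['top','side']:
    c=camera(n); cv2.imwrite(f'pics/{n}1.png',c['img'])
    print(n,np.round(c['cam_to_world'],3).tolist(),c['fx'],c['cx'],c['cy'])
    for l in ['block_center','spot','stop','pad_face','lever_grip','lever_hinge','dark_root']:
        for d in spotter.pinpoint(n,l)[:3]: print(l,np.round(d['at'],1),round(d['score'],2))
    for d in spotter.look_for(n,'block_center')[:4]: print('rect',np.round(d['rect'],1),round(d['score'],2))
E
```

```text
pics
{'clock': 0.0, 'joint_positions': [-1.315, 0.131, 1.489, -0.0, 1.523, -0.085], 'joint_velocities': [-0.0, 0.001, 0.002, -0.002, -0.001, -0.001], 'effort': [0.001, -55.984, -49.176, 0.077, 0.036, -0.0], 'position': [0.2, -0.565, 0.24], 'tcp_rot': [-3.14, -0.0, 0.341], 'contact_force': [-0.276, 0.088, -0.072], 'wrist_torque': [0.019, 0.025, 0.069], 'grip_force': 0.0, 'grip_width': 0.093}
top [[0.021, 0.997, -0.068, 0.493], [-1.0, 0.021, -0.004, -0.001], [-0.002, 0.068, 0.998, 1.639], [0.0, 0.0, 0.0, 1.0]] 467.05488217973743 280.03273374628037 208.2475751575072
block_center [269.7 403.8] 0.79
block_center [267.9 336.7] 0.66
block_center [242.4 343. ] 0.53
spot [245.8 253.8] 0.8
pad_face [246.  239.1] 0.57
lever_grip [252.2 204.1] 0.52
lever_grip [173.  208.2] 0.4
dark_root [198.8 355.6] 0.79
rect [392.9 266.1 415.2 280.4] 0.73
rect [328.4 262.  342.5 276. ] 0.57
rect [335.2 238.9 351.  247.4] 0.56
side [[-0.868, 0.321, -0.378, 0.025], [-0.496, -0.549, 0.673, 0.973], [0.008, 0.772, 0.636, 1.05], [0.0, 0.0, 0.0, 1.0]] 543.9709653031304 280.1921200679625 207.94781081633815
block_center [210.7 339.8] 0.91
block_center [176.9 395.7] 0.7
block_center [202.3 368.4] 0.64
spot [272.7 300.7] 0.65
pad_face [283.2 287.6] 0.44
lever_grip [261.9 275.5] 0.92
dark_root [183.8 304.1] 0.64
rect [330.9 196.7 350.7 216.6] 0.73
rect [354.8 217.5 372.7 231.8] 0.72
rect [387.1 164.4 405.5 187.8] 0.71
rect [362.2 194.2 374.7 208.3] 0.46
```

View pics/top1.png

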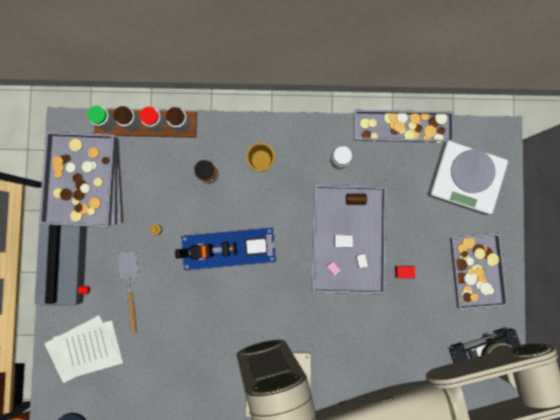

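View pics/side1.png

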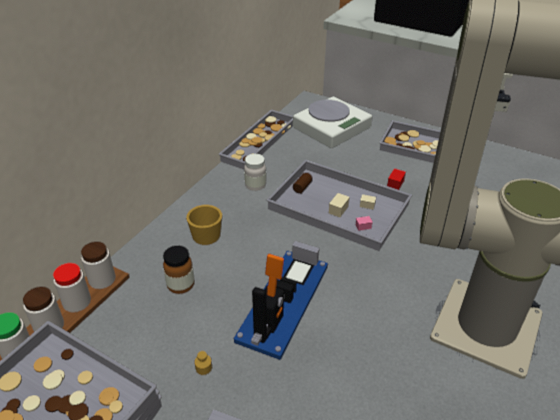

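```bash
python3 - <<'E'
import cv2,numpy as np
t=cv2.imread('pics/top1.png');s=cv2.imread('pics/side1.png')
a=cv2.resize(t[160:300,300:440],(400,400),interpolation=cv2.INTER_CUBIC);b=cv2.resize(s[150:270,290:410],(400,400),interpolation=cv2.INTER_CUBIC)
cv2.imwrite('pics/crop1.png',np.hstack([a,b]))
E
```

```text
(no output)
```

View pics/crop1.png

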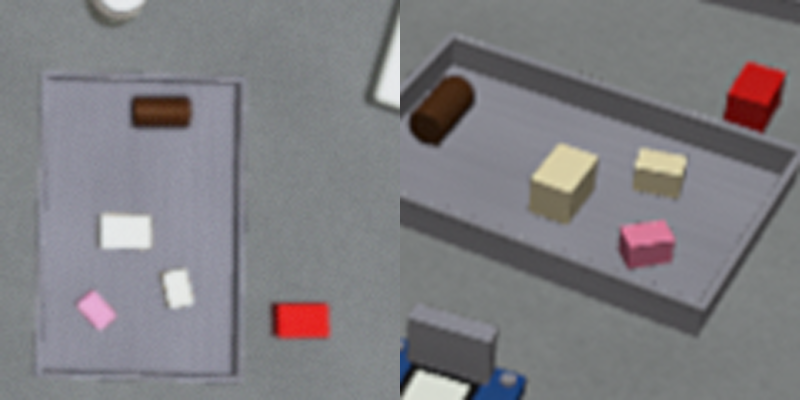

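The top view shows the large pale block at about (row 241, col 344), with a smaller pale one at (261, 362). There is also a pink block at (268, 334) and a red one at (272, 404). The larger pale block fits the description, since it is cream and the bigger of the two, and the crop confirms it. The clamp runs left to right in the top view, with the stop on the right at col 272 and the white spot at (246, 256).

```bash
python3 - <<'E'
from h import *
c=camera('top'); s=camera('side'); im=c['img']
def blob(lo,hi,z,win,name):
    r0,r1,c0,c1=win; w=cv2.resize(im[r0:r1,c0:c1],None,fx=8,fy=8,interpolation=cv2.INTER_CUBIC)
    hsv=cv2.cvtColor(w,cv2.COLOR_BGR2HSV)
    m=cv2.inRange(hsv,lo,hi); n,l,st,ce=cv2.connectedComponentsWithStats(m)
    k=1+np.argmax(st[1:,4]); cs=cv2.findContours((l==k).astype(np.uint8),0,2)[0][0][:,0,:]
    P=np.array([at_z(c,((y+.5)/8-.5+r0,(x+.5)/8-.5+c0),z)[:2] for x,y in cs],np.float32)
    (q,sz,a)=cv2.minAreaRect(P); a=a if sz[0]>sz[1] else a-90
    print(name,np.round(q,4),np.round(sz,4),'long axis deg',round((a+180)%180,1))
blob((0,0,185),(180,80,255),.043,(228,255,328,360),'block')
blob((0,0,185),(180,60,255),.02,(234,258,242,270),'spot')
blob((100,150,40),(130,255,200),.02,(222,275,170,285),'bed')
T={}
for n,cc in (('top',c),('side',s)):
    for l in ['stop','lever_grip','lever_hinge','pad_face','spot','block_center','weight']:
        d=spotter.pinpoint(n,l)
        if d: T[n,l]=d[0]['at']; print(n,l,np.round(d[0]['at'],1),round(d[0]['score'],2))
for l,z in (('lever_grip',.192),('spot',.02),('pad_face',.042),('lever_hinge',.1),('stop',0),('block_center',.023),('weight',0.02)):
    for n,cc in (('top',c),('side',s)):
        if (n,l) in T: print(l,n,np.round(at_z(cc,T[n,l],z),4))
print(np.round(at_z(s,(204,340),.035),3))
E
```

```text
block [ 0.4957 -0.2148] [0.0417 0.0592] long axis deg 90.8
spot [0.4714 0.085 ] [0.0439 0.0636] long axis deg 95.2
bed [0.4595 0.1885] [0.1155 0.2999] long axis deg 96.5
top stop [160.3 336.9] 0.26
top lever_grip [250.8 204.1] 0.65
top pad_face [246.8 240.7] 0.62
top spot [244.7 254.5] 0.93
top block_center [260.8 359. ] 0.59
top weight [229.1 155.7] 0.66
side lever_grip [263.4 273.7] 0.87
side pad_face [284.9 287.4] 0.54
side spot [271.1 299.7] 0.83
side block_center [210.7 337.6] 0.79
side weight [285.1 182.8] 0.73
lever_grip top [0.4549 0.2356 0.192 ]
lever_grip side [0.4523 0.2392 0.192 ]
spot top [0.4751 0.0902 0.02  ]
spot side [0.4651 0.0823 0.02  ]
pad_face top [0.4672 0.1358 0.042 ]
pad_face side [0.4598 0.1585 0.042 ]
stop top [ 0.779  -0.1929  0.    ]
block_center top [ 0.4276 -0.2708  0.023 ]
block_center side [ 0.483  -0.1885  0.023 ]
weight top [0.5216 0.4339 0.02  ]
weight side [0.6983 0.2746 0.02  ]
[ 0.485 -0.207  0.035]
```

The larger pale block is at (0.496, -0.215) with its long axis along world y. The clamp spot is at (0.471, 0.085), with the clamp yawed about 6°. I'm starting the approach.

apply_moves(
  targets=[
    {"grip":1,"dx":0.395,"dy":-0.231,"dz":0.05,"ax":0,"ay":0,"az":-1.244},
    {"grip":1,"dx":0.395,"dy":-0.231,"dz":0.05,"ax":0,"ay":0,"az":-1.244},
    {"grip":1,"dx":0.395,"dy":-0.231,"dz":0.05,"ax":0,"ay":0,"az":-1.244},
    {"grip":1,"dx":0.395,"dy":-0.231,"dz":0.05,"ax":0,"ay":0,"az":-1.244},
    {"grip":1,"dx":0.395,"dy":-0.231,"dz":0.05,"ax":0,"ay":0,"az":-1.244},
    {"grip":1,"dx":0.395,"dy":-0.231,"dz":0.05,"ax":0,"ay":0,"az":-1.244},
    {"grip":1,"dx":0.395,"dy":-0.231,"dz":0.05,"ax":0,"ay":0,"az":-1.244},
    {"grip":1,"dx":0.395,"dy":-0.231,"dz":0.05,"ax":0,"ay":0,"az":-1.244},
  ],
)

```text
clock: 2.37
position: [0.4152, -0.3105, 0.2045]
tcp_rot: [3.141, 0.0, 1.347]
contact_force: [-0.1, -1.1, 0.8]
grip_width: 0.093
grip_force: 0.0
```

```bash
cat >> h.py <<'E'
def go(p,yaw):
    s=get_state(); r=R.from_euler('xyz',s['tcp_rot']); t=R.from_euler('xyz',[np.pi,0,yaw])
    print(round(s['clock'],2),np.round(s['position'],4),np.round(s['tcp_rot'],3),'F',np.round(s['contact_force'],1),'w',round(s['grip_width'],4),'gf',round(s['grip_force'],1))
    print('d',np.round(r.inv().apply(np.array(p)-s['position']),4),'a',np.round((r.inv()*t).as_rotvec(),4))
E
python3 -c "
from h import *
go((.4957,-.2148,.19),1.585)"
```

```text
2.37 [ 0.4152 -0.3105  0.2045] [3.141 0.    1.347] F [-0.1 -1.1  0.8] w 0.093 gf 0.0
d [0.1112 0.0572 0.0145] a [ 0.0006  0.0004 -0.2382]
```

apply_moves(
  targets=[
    {"grip":1,"dx":0.03,"dy":0.015,"dz":0.004,"ax":0,"ay":0,"az":-0.07},
    {"grip":1,"dx":0.06,"dy":0.03,"dz":0.008,"ax":0,"ay":0,"az":-0.14},
    {"grip":1,"dx":0.09,"dy":0.045,"dz":0.014,"ax":0,"ay":0,"az":-0.2},
    {"grip":1,"dx":0.111,"dy":0.057,"dz":0.014,"ax":0,"ay":0,"az":-0.238},
    {"grip":1,"dx":0.111,"dy":0.057,"dz":0.014,"ax":0,"ay":0,"az":-0.238},
    {"grip":1,"dx":0.111,"dy":0.057,"dz":0.014,"ax":0,"ay":0,"az":-0.238},
    {"grip":1,"dx":0.111,"dy":0.057,"dz":0.014,"ax":0,"ay":0,"az":-0.238},
    {"grip":1,"dx":0.111,"dy":0.057,"dz":0.014,"ax":0,"ay":0,"az":-0.238},
  ],
)

```text
clock: 3.03
position: [0.4945, -0.2181, 0.1906]
tcp_rot: [-3.142, 0.0, 1.577]
contact_force: [-0.5, 0.0, 0.3]
grip_width: 0.0929
grip_force: 0.0
```

```bash
python3 -c "
from h import *
go((.4957,-.2148,.026),1.585)
c=camera('wrist'); print(c['fx'],c['cx'],c['cy'],np.round(c['tool_from_camera'],4).tolist()); cv2.imwrite('pics/w1.png',c['img'])
for d in spotter.cut_out('wrist','block_center'):
  m=d['pixels'].astype(np.uint8); print(d['score'],d['rect'],cv2.minAreaRect(cv2.findNonZero(m)))
for d in spotter.pinpoint('wrist','block_center'): print(d)
"
```

```text
3.03 [ 0.4945 -0.2181  0.1906] [-3.142  0.     1.577] F [-0.5  0.   0.3] w 0.0929 gf 0.0
d [0.0033 0.0012 0.1646] a [-0.0001  0.0004 -0.0078]
325.19226210127806 281.20990383249807 209.8469898205547 [[0.0003, 0.9597, 0.281, 0.0784], [1.0, -0.0006, 0.0011, -0.001], [0.0013, 0.281, -0.9597, -0.1439], [0.0, 0.0, 0.0, 1.0]]
0.91 [165.1, 137.2, 209.8, 184.5] ((186.75001525878906, 160.75), (28.991378784179688, 46.66904830932617), 45.0)
0.8 [195.1, 230.4, 244.0, 269.1] ((218.68272399902344, 250.00393676757812), (34.26261520385742, 43.08313751220703), 77.19573211669922)
0.73 [259.0, 159.3, 302.9, 227.6] ((281.4999694824219, 193.99996948242188), (44.99999237060547, 67.99998474121094), 0.0)
0.71 [178.3, 338.9, 222.0, 383.5] ((199.1260528564453, 360.4224853515625), (42.27888107299805, 40.66203689575195), 3.945185899734497)
{'at': [193.2, 279.4], 'score': 0.77}
{'at': [159.9, 188.0], 'score': 0.74}
{'at': [353.1, 201.0], 'score': 0.7}
{'at': [250.7, 218.9], 'score': 0.61}
```

View pics/w1.png

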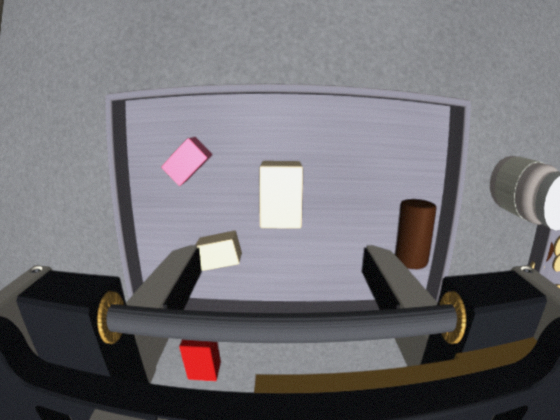

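The wrist view shows the large pale block at (194, 281), aligned with the jaws. The small pale block is near the left finger at (250, 218), so I'll part-close before descending.

```bash
cat >> h.py <<'E'
def wz(c,s,rc,z):
    u=np.array([rc[1]-c['cx'],-(rc[0]-c['cy'])]); r=np.hypot(*u); th=r/c['fx']
    d=np.r_[u/max(r,1e-9)*np.sin(th),-np.cos(th)]
    T=np.array(c['tool_from_camera']); A=R.from_euler('xyz',s['tcp_rot'])
    o=A.apply(T[:3,3])+s['position']; d=A.apply(T[:3,:3]@d); return o+d*(z-o[2])/d[2]
def wrect(c,s,lo,hi,z,win,name,k=0):
    r0,r1,c0,c1=win; w=cv2.resize(c['img'][r0:r1,c0:c1],None,fx=4,fy=4,interpolation=cv2.INTER_CUBIC)
    m=cv2.inRange(cv2.cvtColor(w,cv2.COLOR_BGR2HSV),lo,hi); n,l,st,ce=cv2.connectedComponentsWithStats(m)
    k=1+np.argmax(st[1:,4]); cs=cv2.findContours((l==k).astype(np.uint8),0,2)[0][0][:,0,:]
    P=np.array([wz(c,s,((y+.5)/4-.5+r0,(x+.5)/4-.5+c0),z)[:2] for x,y in cs],np.float32)
    q,sz,a=cv2.minAreaRect(P); a=a if sz[0]>sz[1] else a-90
    print(name,np.round(q,4),np.round(sz,4),'long deg',round((a+180)%180,1))
E
python3 - <<'E'
from h import *
s=get_state(); c=camera('wrist')
print(c['img'][[195,161,163,166,169],281],c['img'][195,[257,259,261]])
wrect(c,s,(0,0,205),(180,120,255),.043,(150,240,245,320),'block')
wrect(c,s,(0,0,205),(180,120,255),.028,(225,280,190,245),'small')
E
```

```text
[[237 243 242]
 [100 108 114]
 [ 80  96 107]
 [163 186 195]
 [239 242 242]] [[169 156 155]
 [169 178 184]
 [230 239 239]]
block [ 0.4925 -0.2134] [0.059  0.0397] long deg 89.9
small [ 0.4259 -0.2792] [0.0413 0.0288] long deg 12.5
```

apply_moves(
  targets=[
    {"grip":0.8,"dx":0.004,"dy":-0.001,"dz":0.03,"ax":0,"ay":0,"az":0},
    {"grip":0.8,"dx":0.004,"dy":-0.001,"dz":0.06,"ax":0,"ay":0,"az":0},
    {"grip":0.8,"dx":0.004,"dy":-0.001,"dz":0.09,"ax":0,"ay":0,"az":0},
    {"grip":0.8,"dx":0.004,"dy":-0.001,"dz":0.12,"ax":0,"ay":0,"az":0},
    {"grip":0.8,"dx":0.004,"dy":-0.001,"dz":0.145,"ax":0,"ay":0,"az":0},
    {"grip":0.8,"dx":0.004,"dy":-0.001,"dz":0.158,"ax":0,"ay":0,"az":0},
    {"grip":0.8,"dx":0.004,"dy":-0.001,"dz":0.158,"ax":0,"ay":0,"az":0},
    {"grip":0.8,"dx":0.004,"dy":-0.001,"dz":0.158,"ax":0,"ay":0,"az":0},
  ],
)

```text
clock: 3.9
position: [0.4938, -0.2133, 0.0326]
tcp_rot: [-3.141, -0.0, 1.578]
contact_force: [0.9, -0.1, 1.2]
grip_width: 0.0743
grip_force: 0.0
```

apply_moves(
  newtons=15,
  targets=[
    {"grip":0.35,"dx":0,"dy":0,"dz":0,"ax":0,"ay":0,"az":0},
    {"grip":0.35,"dx":0,"dy":0,"dz":0,"ax":0,"ay":0,"az":0},
    {"grip":0.35,"dx":0,"dy":0,"dz":0,"ax":0,"ay":0,"az":0},
    {"grip":0.35,"dx":0,"dy":0,"dz":0,"ax":0,"ay":0,"az":0},
    {"grip":0.3,"dx":0,"dy":0,"dz":0,"ax":0,"ay":0,"az":0},
    {"grip":0.3,"dx":0,"dy":0,"dz":0,"ax":0,"ay":0,"az":0},
    {"grip":0.3,"dx":0,"dy":0,"dz":0,"ax":0,"ay":0,"az":0},
    {"grip":0.3,"dx":0,"dy":0,"dz":0,"ax":0,"ay":0,"az":0},
  ],
)

```text
clock: 4.57
position: [0.4943, -0.2133, 0.0329]
tcp_rot: [3.141, 0.0, 1.579]
contact_force: [-1.3, 0.6, 4.7]
grip_width: 0.0401
grip_force: 15.0
```

apply_moves(
  targets=[
    {"grip":0.3,"dx":0,"dy":0,"dz":-0.03,"ax":0,"ay":0,"az":0},
    {"grip":0.3,"dx":0,"dy":0,"dz":-0.07,"ax":0,"ay":0,"az":0},
    {"grip":0.3,"dx":0.01,"dy":0,"dz":-0.11,"ax":0,"ay":0,"az":0},
    {"grip":0.3,"dx":0.045,"dy":-0.005,"dz":-0.12,"ax":0,"ay":0,"az":-0.03},
    {"grip":0.3,"dx":0.085,"dy":-0.01,"dz":-0.12,"ax":0,"ay":0,"az":-0.06},
    {"grip":0.3,"dx":0.125,"dy":-0.015,"dz":-0.12,"ax":0,"ay":0,"az":-0.08},
    {"grip":0.3,"dx":0.165,"dy":-0.018,"dz":-0.12,"ax":0,"ay":0,"az":-0.1},
    {"grip":0.3,"dx":0.2,"dy":-0.02,"dz":-0.12,"ax":0,"ay":0,"az":-0.1},
  ],
)

```text
clock: 5.23
position: [0.4713, -0.0112, 0.152]
tcp_rot: [-3.141, -0.001, 1.68]
contact_force: [1.1, 0.5, -1.9]
grip_width: 0.04
grip_force: 15.0
```

apply_moves(
  targets=[
    {"grip":0.3,"dx":0.01,"dy":0,"dz":0,"ax":0,"ay":0,"az":0},
    {"grip":0.3,"dx":0.02,"dy":0,"dz":0,"ax":0,"ay":0,"az":0},
    {"grip":0.3,"dx":0.02,"dy":0,"dz":0,"ax":0,"ay":0,"az":0},
    {"grip":0.3,"dx":0.02,"dy":0,"dz":0,"ax":0,"ay":0,"az":0},
    {"grip":0.3,"dx":0.02,"dy":0,"dz":0,"ax":0,"ay":0,"az":0},
    {"grip":0.3,"dx":0.02,"dy":0,"dz":0,"ax":0,"ay":0,"az":0},
    {"grip":0.3,"dx":0.02,"dy":0,"dz":0,"ax":0,"ay":0,"az":0},
    {"grip":0.3,"dx":0.02,"dy":0,"dz":0,"ax":0,"ay":0,"az":0},
  ],
)

```text
clock: 5.9
position: [0.4703, 0.0058, 0.1524]
tcp_rot: [-3.141, 0.0, 1.677]
contact_force: [0.1, 0.2, -2.7]
grip_width: 0.0398
grip_force: 15.0
```

```bash
python3 - <<'E'
from h import *
go((.4714,.085,.15),np.pi/2+.105); s=get_state()
c=camera('wrist'); cv2.imwrite('pics/w2.png',c['img'])
for l in ['spot','pad_face','lever_grip','block_center','stop']:
    for d in spotter.pinpoint('wrist',l)[:1]: print(l,d)
E
```

```text
5.9 [0.4703 0.0058 0.1524] [-3.141  0.     1.677] F [ 0.1  0.2 -2.7] w 0.0398 gf 15.0
d [0.0787 0.0095 0.0024] a [-0.0002  0.      0.0016]
spot {'at': [115.0, 290.9], 'score': 0.8}
pad_face {'at': [29.5, 291.5], 'score': 0.77}
block_center {'at': [270.4, 280.9], 'score': 0.93}
```

View pics/w2.png

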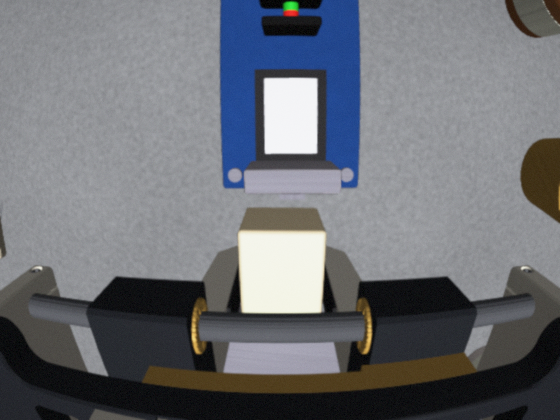

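The wrist view shows the white spot at (115, 291), aligned with the image. The held block is at (270, 281), and the pad rod (green and red) is at row 8.

```bash
python3 - <<'E'
from h import *
s=get_state(); c=camera('wrist')
wrect(c,s,(0,0,205),(180,60,255),.02,(60,165,245,335),'spot')
print(c['img'][[204,208,212,220,229,232,236,250,300,308,311,314,318],281].tolist())
bz=s['position'][2]+.010
for r in (208,230): print(r,wz(c,s,(r,281),bz),wz(c,s,(r,281),bz-.04))
E
```

```text
spot [0.4681 0.0862] [0.0441 0.064 ] long deg 96.6
[[155, 151, 151], [95, 110, 117], [80, 98, 106], [88, 103, 112], [92, 114, 125], [190, 220, 230], [235, 244, 244], [234, 245, 244], [230, 244, 244], [229, 244, 243], [228, 243, 242], [48, 53, 50], [60, 56, 55]]
208 [0.46472164 0.0463056  0.16244194] [0.46588495 0.03490245 0.12244194]
230 [0.46580064 0.03635287 0.16244194] [0.46728631 0.0219763  0.12244194]
```

apply_moves(
  targets=[
    {"grip":0.3,"dx":0.025,"dy":0.003,"dz":0,"ax":0,"ay":0,"az":0},
    {"grip":0.3,"dx":0.05,"dy":0.006,"dz":0,"ax":0,"ay":0,"az":-0.003},
    {"grip":0.3,"dx":0.072,"dy":0.008,"dz":0,"ax":0,"ay":0,"az":-0.003},
    {"grip":0.3,"dx":0.0795,"dy":0.008,"dz":0.02,"ax":0,"ay":0,"az":-0.003},
    {"grip":0.3,"dx":0.0795,"dy":0.008,"dz":0.045,"ax":0,"ay":0,"az":-0.003},
    {"grip":0.3,"dx":0.0795,"dy":0.008,"dz":0.07,"ax":0,"ay":0,"az":-0.003},
    {"grip":0.3,"dx":0.0795,"dy":0.008,"dz":0.08,"ax":0,"ay":0,"az":-0.003},
    {"grip":0.3,"dx":0.0795,"dy":0.008,"dz":0.08,"ax":0,"ay":0,"az":-0.003},
  ],
)

```text
clock: 6.92
position: [0.4671, 0.0864, 0.0696]
tcp_rot: [-3.136, -0.0, 1.682]
contact_force: [-1.1, -0.5, -2.2]
grip_width: 0.0399
grip_force: 15.0
```

```bash
python3 - <<'E'
from h import *
go((.47,.0857,.052),1.68)
c=camera('wrist'); cv2.imwrite('pics/w3.png',c['img'])
E
```

```text
6.92 [0.4671 0.0864 0.0696] [-3.136 -0.     1.682] F [-1.1 -0.5 -2.2] w 0.0399 gf 15.0
d [-0.001   0.0029  0.0175] a [-0.0057 -0.0002  0.0021]
```

View pics/w3.png

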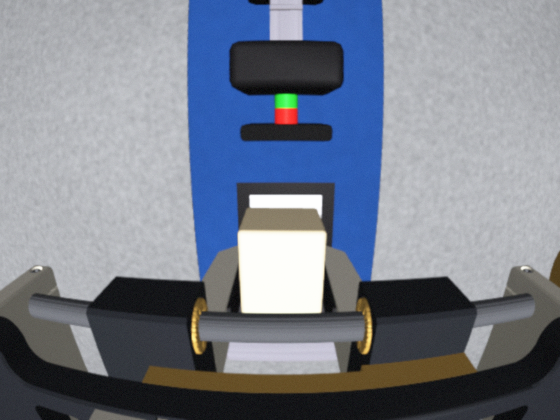

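The wrist view shows the block 4 px left of the spot's centre line (285.6), about 2.5 mm short in tool y. The rod is fully out, with green at row 100 and red at row 117. I'm correcting and lowering.

apply_moves(
  targets=[
    {"grip":0.3,"dx":-0.0005,"dy":0.001,"dz":0.004,"ax":0,"ay":0,"az":0},
    {"grip":0.3,"dx":-0.0005,"dy":0.0025,"dz":0.008,"ax":-0.004,"ay":0,"az":0},
    {"grip":0.3,"dx":-0.0005,"dy":0.0025,"dz":0.012,"ax":-0.004,"ay":0,"az":0},
    {"grip":0.3,"dx":-0.0005,"dy":0.0025,"dz":0.015,"ax":-0.004,"ay":0,"az":0},
    {"grip":0.3,"dx":-0.0005,"dy":0.0025,"dz":0.017,"ax":-0.004,"ay":0,"az":0},
    {"grip":0.3,"dx":-0.0005,"dy":0.0025,"dz":0.018,"ax":-0.004,"ay":0,"az":0},
    {"grip":0.3,"dx":-0.0005,"dy":0.0025,"dz":0.018,"ax":-0.004,"ay":0,"az":0},
    {"grip":0.3,"dx":-0.0005,"dy":0.0025,"dz":0.018,"ax":-0.004,"ay":0,"az":0},
  ],
)

```text
clock: 7.63
position: [0.4722, 0.0863, 0.0545]
tcp_rot: [3.138, -0.0, 1.682]
contact_force: [0.1, -0.4, -1.9]
grip_width: 0.0398
grip_force: 15.0
```

```bash
python3 -c "
from h import *
go((.4698,.0857,.0499),1.68)"
```

```text
7.63 [0.4722 0.0863 0.0545] [ 3.138 -0.     1.682] F [ 0.1 -0.4 -1.9] w 0.0398 gf 15.0
d [-0.0003 -0.0025  0.0046] a [ 0.004  -0.      0.0018]
```

```bash
python3 - <<'E'
from h import *
s=get_state();c=camera('wrist'); im=c['img']; g=cv2.cvtColor(im,cv2.COLOR_BGR2HSV)
s2=get_state(); print(s['position'],s2['position'])
for r in range(160,260,6):
    row=g[r]; b=np.where((row[200:370,2]>200)&(row[200:370,1]<90))[0]+200
    bl=np.where((row[150:420,1]>150)&(row[150:420,0]>100))[0]+150
    k=[i for i in range(len(bl)-1) if bl[i+1]-bl[i]>30]
    print(r,'bright',(b.min(),b.max(),(b.min()+b.max())/2) if len(b) else '', 'frame',[(bl[i],bl[i+1],(bl[i]+bl[i+1])/2) for i in k])
E
```

```text
[0.47220308 0.08625265 0.05448729] [0.47224539 0.0862541  0.05454442]
160 bright  frame []
166 bright  frame []
172 bright  frame []
178 bright  frame []
184 bright  frame []
190 bright  frame [(np.int64(223), np.int64(329), np.float64(276.0))]
196 bright  frame [(np.int64(223), np.int64(329), np.float64(276.0))]
202 bright (np.int64(238), np.int64(315), np.float64(276.5)) frame [(np.int64(223), np.int64(329), np.float64(276.0))]
208 bright (np.int64(238), np.int64(312), np.float64(275.0)) frame [(np.int64(224), np.int64(329), np.float64(276.5))]
214 bright (np.int64(238), np.int64(244), np.float64(241.0)) frame [(np.int64(224), np.int64(328), np.float64(276.0))]
220 bright (np.int64(238), np.int64(242), np.float64(240.0)) frame [(np.int64(224), np.int64(328), np.float64(276.0))]
226 bright (np.int64(239), np.int64(240), np.float64(239.5)) frame [(np.int64(225), np.int64(328), np.float64(276.5))]
232 bright (np.int64(238), np.int64(325), np.float64(281.5)) frame [(np.int64(225), np.int64(328), np.float64(276.5))]
238 bright (np.int64(238), np.int64(325), np.float64(281.5)) frame [(np.int64(226), np.int64(328), np.float64(277.0))]
244 bright (np.int64(238), np.int64(325), np.float64(281.5)) frame [(np.int64(226), np.int64(327), np.float64(276.5))]
250 bright (np.int64(238), np.int64(325), np.float64(281.5)) frame [(np.int64(219), np.int64(343), np.float64(281.0))]
256 bright (np.int64(239), np.int64(324), np.float64(281.5)) frame [(np.int64(214), np.int64(348), np.float64(281.0))]
```

apply_moves(
  targets=[
    {"grip":0.3,"dx":0,"dy":-0.001,"dz":0.0,"ax":0,"ay":0,"az":0},
    {"grip":0.3,"dx":0,"dy":-0.0025,"dz":0.0,"ax":0.002,"ay":0,"az":0},
    {"grip":0.3,"dx":0,"dy":-0.0025,"dz":0.0,"ax":0.002,"ay":0,"az":0},
    {"grip":0.3,"dx":0,"dy":-0.0025,"dz":0.0,"ax":0.002,"ay":0,"az":0},
    {"grip":0.3,"dx":0,"dy":-0.0025,"dz":0.0,"ax":0.002,"ay":0,"az":0},
    {"grip":0.3,"dx":0,"dy":-0.0025,"dz":0.0,"ax":0.002,"ay":0,"az":0},
    {"grip":0.3,"dx":0,"dy":-0.0025,"dz":0.0,"ax":0.002,"ay":0,"az":0},
    {"grip":0.3,"dx":0,"dy":-0.0025,"dz":0.0,"ax":0.002,"ay":0,"az":0},
  ],
)

```text
clock: 8.35
position: [0.4697, 0.086, 0.0544]
tcp_rot: [3.14, 0.0, 1.682]
contact_force: [0.4, -0.0, -1.8]
grip_width: 0.0402
grip_force: 15.0
```

```bash
python3 - <<'E'
from h import *
go((.4693,.0857,.0499),1.68)
s=get_state();c=camera('wrist'); im=c['img']; g=cv2.cvtColor(im,cv2.COLOR_BGR2HSV)
for r in (202,238):
    bl=np.where((g[r,150:420,1]>150)&(g[r,150:420,0]>100))[0]+150
    k=np.argmax(np.diff(bl)); print(r,bl[k],bl[k+1],(bl[k]+bl[k+1])/2)
col=g[160:240,270,2]; print(col.tolist())
E
```

```text
8.35 [0.4697 0.086  0.0544] [3.14  0.    1.682] F [ 0.4 -0.  -1.8] w 0.0402 gf 15.0
d [-0.0002 -0.0004  0.0045] a [0.002  0.     0.0018]
202 228 333 280.5
238 230 332 281.0
[190, 191, 186, 189, 193, 190, 191, 188, 190, 190, 191, 189, 189, 187, 190, 186, 191, 191, 192, 193, 190, 188, 191, 186, 186, 179, 134, 78, 66, 65, 65, 64, 65, 64, 66, 64, 64, 60, 67, 130, 230, 253, 254, 254, 254, 255, 254, 241, 185, 143, 145, 139, 142, 142, 143, 142, 144, 145, 143, 144, 141, 143, 144, 144, 146, 147, 146, 145, 145, 165, 212, 244, 251, 253, 254, 254, 254, 254, 254, 254]
```

```bash
python3 - <<'E'
from h import *
s=get_state();c=camera('wrist')
print(wz(c,s,(199.2,281),.02)-s['position'], wz(c,s,(207.6,281),.0244)-s['position'], wz(c,s,(229.5,281),.0644)-s['position'])
E
```

```text
[-0.00485298  0.03230098 -0.03441931] [-0.00444448  0.02863343 -0.03001931] [-0.00461251  0.03007461  0.00998069]
```

apply_moves(
  targets=[
    {"grip":0.3,"dx":0,"dy":0,"dz":0.001,"ax":0,"ay":0,"az":0},
    {"grip":0.3,"dx":0,"dy":0,"dz":0.002,"ax":0,"ay":0,"az":0},
    {"grip":0.3,"dx":0,"dy":0,"dz":0.003,"ax":0,"ay":0,"az":0},
    {"grip":0.3,"dx":0,"dy":0,"dz":0.004,"ax":0,"ay":0,"az":0},
    {"grip":0.3,"dx":0,"dy":0,"dz":0.0045,"ax":0,"ay":0,"az":0},
    {"grip":0.3,"dx":0,"dy":0,"dz":0.0045,"ax":0,"ay":0,"az":0},
    {"grip":0.3,"dx":0,"dy":0,"dz":0.0045,"ax":0,"ay":0,"az":0},
    {"grip":0.3,"dx":0,"dy":0,"dz":0.0045,"ax":0,"ay":0,"az":0},
  ],
)

```text
clock: 9.12
position: [0.4697, 0.086, 0.05]
tcp_rot: [3.14, -0.0, 1.682]
contact_force: [-1.5, 0.1, 1.6]
grip_width: 0.04
grip_force: 15.0
```

apply_moves(
  targets=[
    {"grip":0.6,"dx":0,"dy":0,"dz":0,"ax":0,"ay":0,"az":0},
    {"grip":0.7,"dx":0,"dy":0,"dz":0,"ax":0,"ay":0,"az":0},
    {"grip":0.75,"dx":0,"dy":0,"dz":0,"ax":0,"ay":0,"az":0},
    {"grip":0.75,"dx":0,"dy":0,"dz":0,"ax":0,"ay":0,"az":0},
    {"grip":0.75,"dx":0,"dy":0,"dz":0,"ax":0,"ay":0,"az":0},
    {"grip":0.75,"dx":0,"dy":0,"dz":-0.01,"ax":0,"ay":0,"az":0},
    {"grip":0.75,"dx":0,"dy":0,"dz":-0.03,"ax":0,"ay":0,"az":0},
    {"grip":0.75,"dx":0,"dy":0,"dz":-0.06,"ax":0,"ay":0,"az":0},
  ],
)

```text
clock: 9.78
position: [0.4674, 0.0858, 0.1086]
tcp_rot: [-3.138, -0.0, 1.682]
contact_force: [0.7, -0.4, -0.2]
grip_width: 0.0697
grip_force: 0.0
```

apply_moves(
  targets=[
    {"grip":0.75,"dx":0,"dy":0,"dz":-0.03,"ax":0,"ay":0,"az":0},
    {"grip":0.75,"dx":0,"dy":0,"dz":-0.06,"ax":0,"ay":0,"az":0},
    {"grip":0.3,"dx":0,"dy":0,"dz":-0.09,"ax":0,"ay":0,"az":0},
    {"grip":0.0,"dx":0,"dy":0,"dz":-0.11,"ax":0,"ay":0,"az":0},
    {"grip":0,"dx":0,"dy":0,"dz":-0.11,"ax":0,"ay":0,"az":0},
    {"grip":0,"dx":0,"dy":0,"dz":-0.11,"ax":0,"ay":0,"az":0},
    {"grip":0,"dx":0,"dy":0,"dz":-0.11,"ax":0,"ay":0,"az":0},
    {"grip":0,"dx":0,"dy":0,"dz":-0.11,"ax":0,"ay":0,"az":0},
  ],
)

```text
clock: 10.45
position: [0.4685, 0.0859, 0.2185]
tcp_rot: [-3.141, -0.0, 1.682]
contact_force: [-0.8, 0.4, -0.4]
grip_width: 0.0345
grip_force: 0.0
```

```bash
python3 - <<'E'
from h import *
go((.4697,.086,.2),1.68); s=get_state()
c=camera('wrist'); cv2.imwrite('pics/w4.png',c['img'])
for l in ['pad_face','lever_grip','lever_hinge','block_center']:
    for d in spotter.pinpoint('wrist',l)[:1]:
        z={'pad_face':.042,'lever_grip':.192,'lever_hinge':.1,'block_center':.04}[l]; print(l,d,wz(c,s,d['at'],z))
E
```

```text
10.45 [0.4685 0.0859 0.2185] [-3.141 -0.     1.682] F [-0.8  0.4 -0.4] w 0.0345 gf 0.0
d [-0.      0.0012  0.0185] a [-0.0004 -0.0001  0.0018]
pad_face {'at': [127.4, 279.2], 'score': 0.8} [0.45748804 0.15364073 0.042     ]
block_center {'at': [191.7, 280.8], 'score': 0.63} [0.46625121 0.08908905 0.04      ]
```

View pics/w4.png

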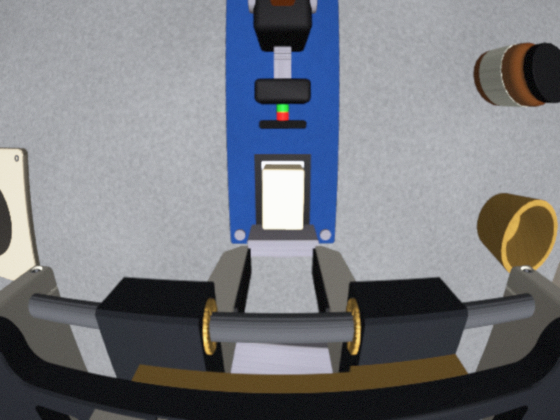

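The block sits inside the white field and is released. Next I shut the fingers and approach the lever's front face.

apply_moves(
  newtons=20,
  targets=[
    {"grip":0,"dx":0.02,"dy":0.001,"dz":0.0,"ax":0,"ay":0,"az":0},
    {"grip":0,"dx":0.05,"dy":0.001,"dz":0.005,"ax":0,"ay":0,"az":0},
    {"grip":0,"dx":0.08,"dy":0.001,"dz":0.01,"ax":0,"ay":0,"az":0},
    {"grip":0,"dx":0.105,"dy":0.001,"dz":0.0135,"ax":0,"ay":0,"az":0},
    {"grip":0,"dx":0.12,"dy":0.001,"dz":0.0135,"ax":0,"ay":0,"az":0},
    {"grip":0,"dx":0.125,"dy":0.001,"dz":0.0135,"ax":0,"ay":0,"az":0},
    {"grip":0,"dx":0.125,"dy":0.001,"dz":0.0135,"ax":0,"ay":0,"az":0},
    {"grip":0,"dx":0.125,"dy":0.001,"dz":0.0135,"ax":0,"ay":0,"az":0},
  ],
)

```text
clock: 11.37
position: [0.4566, 0.2098, 0.2063]
tcp_rot: [3.14, 0.001, 1.682]
contact_force: [-0.1, 0.2, 0.1]
grip_width: 0.0005
grip_force: 0.0
```

```bash
python3 - <<'E'
from h import *
go((.4559,.2103,.205),1.68)
t=camera('top');s=camera('side');w=camera('wrist')
a=cv2.resize(t['img'][210:290,165:285],(400,267),interpolation=cv2.INTER_CUBIC);b=cv2.resize(s['img'][220:360,220:360],(400,400),interpolation=cv2.INTER_CUBIC)
o=np.zeros((600,800,3),np.uint8);o[:267,:400]=a;o[:400,400:]=b;o[300:600,:400]=cv2.resize(w['img'],(400,300))
cv2.imwrite('pics/m5.png',o)
E
```

```text
11.37 [0.4566 0.2098 0.2063] [3.140e+00 1.000e-03 1.682e+00] F [-0.1  0.2  0.1] w 0.0005 gf 0.0
d [ 0.0006 -0.0006  0.0013] a [0.0018 0.0006 0.0023]
```

View pics/m5.png

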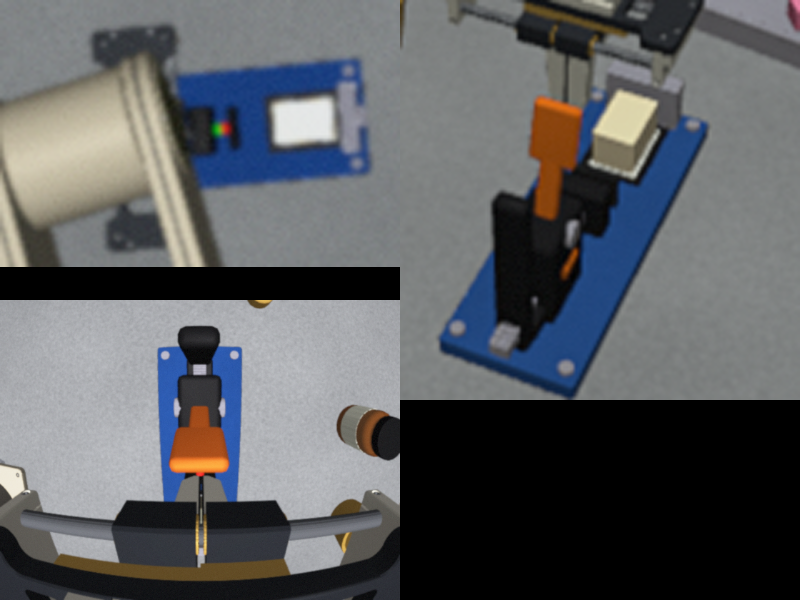

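The side view (right) shows the shut fingers in front of the orange paddle, and the block on its field. The wrist view shows the paddle at about (450, 200) of the mosaic, centred on the fingers. First pull:

apply_moves(
  targets=[
    {"grip":0,"dx":0.007,"dy":0,"dz":0,"ax":0,"ay":0,"az":0},
    {"grip":0,"dx":0.014,"dy":0,"dz":0,"ax":0,"ay":0,"az":0},
    {"grip":0,"dx":0.02,"dy":0,"dz":0,"ax":0,"ay":0,"az":0},
    {"grip":0,"dx":0.026,"dy":0,"dz":0,"ax":0,"ay":0,"az":0},
    {"grip":0,"dx":0.032,"dy":0,"dz":0,"ax":0,"ay":0,"az":0},
    {"grip":0,"dx":0.038,"dy":0,"dz":0,"ax":0,"ay":0,"az":0},
    {"grip":0,"dx":0.044,"dy":0,"dz":0,"ax":0,"ay":0,"az":0},
    {"grip":0,"dx":0.048,"dy":0,"dz":0,"ax":0,"ay":0,"az":0},
  ],
)

```text
clock: 12.18
position: [0.4512, 0.2587, 0.2065]
tcp_rot: [3.139, 0.0, 1.682]
contact_force: [0.5, -3.0, 1.7]
grip_width: 0.0005
grip_force: 2.1
```

```bash
cat >> h.py <<'E'
U=np.array([-.107,.9943]); S0=np.array([.4693,.086])
def rod(n='top',name=None):
    """positions along clamp (mm from spot) of dark pad/rod colours in top view"""
    c=camera(n); s=get_state(); im=c['img']
    print('t',round(s['clock'],2),'along',round(float((np.array(s['position'][:2])-S0)@U)*1e3,1),'z',round(s['position'][2],4),'F',np.round(s['contact_force'],1),'Falong',round(float(np.array(s['contact_force'][:2])@U),1))
    z={'r':.042+.004,'k':.06}; A=np.arange(-50,110,1.0)
    for off in (0,):
        hsv=[]
        for a in A:
            p=np.r_[S0+U*a/1e3,.046]; r,k=proj(c,p)
            px=cv2.getRectSubPix(im,(1,1),(float(k),float(r)))[0,0]; hsv.append(px.astype(int))
    hsv=np.array(hsv)
    B,G,Rr=hsv.T
    g=A[(G>B+40)&(G>Rr+40)]; r=A[(Rr>B+50)&(Rr>G+50)]; w=A[(B>150)&(G>150)]
    f=lambda x:(x.min(),x.max()) if len(x) else None
    print('green',f(g),'red',f(r),'white',f(w))
    if name: cv2.imwrite('pics/'+name,cv2.resize(im[210:290,165:285],(720,480),interpolation=cv2.INTER_CUBIC))
E
python3 -c "
from h import *
rod()"
```

```text
t 12.23 along 174.1 z 0.2064 F [ 1.9 -2.9  2.4] Falong -3.1
green (np.float64(71.0), np.float64(79.0)) red (np.float64(60.0), np.float64(67.0)) white (np.float64(-32.0), np.float64(29.0))
```

apply_moves(
  targets=[
    {"grip":0,"dx":0.004,"dy":0,"dz":0,"ax":0,"ay":0,"az":0},
    {"grip":0,"dx":0.004,"dy":0,"dz":0,"ax":0,"ay":0,"az":0},
    {"grip":0,"dx":-0.01,"dy":0,"dz":0,"ax":0,"ay":0,"az":0},
    {"grip":0,"dx":-0.025,"dy":0,"dz":0,"ax":0,"ay":0,"az":0},
    {"grip":0,"dx":-0.038,"dy":0,"dz":0,"ax":0,"ay":0,"az":0},
    {"grip":0,"dx":-0.046,"dy":0,"dz":0,"ax":0,"ay":0,"az":0},
    {"grip":0,"dx":-0.046,"dy":0,"dz":0,"ax":0,"ay":0,"az":0},
    {"grip":0,"dx":-0.046,"dy":0,"dz":0,"ax":0,"ay":0,"az":0},
  ],
)

```text
clock: 12.9
position: [0.4564, 0.2122, 0.2064]
tcp_rot: [3.14, -0.001, 1.681]
contact_force: [-0.2, 0.5, 0.2]
grip_width: 0.0
grip_force: 0.0
```

```bash
python3 -c "
from h import *
rod()"
```

```text
t 12.95 along 127.2 z 0.2065 F [ 0.9  0.8 -0.8] Falong 0.6
green (np.float64(72.0), np.float64(80.0)) red (np.float64(60.0), np.float64(68.0)) white (np.float64(-32.0), np.float64(29.0))
```

apply_moves(
  targets=[
    {"grip":0,"dx":0.006,"dy":0,"dz":0,"ax":0,"ay":0,"az":0},
    {"grip":0,"dx":0.013,"dy":0,"dz":0,"ax":0,"ay":0,"az":0},
    {"grip":0,"dx":0.02,"dy":0,"dz":0,"ax":0,"ay":0,"az":0},
    {"grip":0,"dx":0.027,"dy":0,"dz":0,"ax":0,"ay":0,"az":0},
    {"grip":0,"dx":0.034,"dy":0,"dz":0,"ax":0,"ay":0,"az":0},
    {"grip":0,"dx":0.041,"dy":0,"dz":0,"ax":0,"ay":0,"az":0},
    {"grip":0,"dx":0.047,"dy":0,"dz":0,"ax":0,"ay":0,"az":0},
    {"grip":0,"dx":0.05,"dy":0,"dz":0,"ax":0,"ay":0,"az":0},
  ],
)

```text
clock: 13.62
position: [0.4507, 0.2628, 0.2062]
tcp_rot: [3.14, 0.0, 1.682]
contact_force: [2.7, -2.8, 0.8]
grip_width: 0.0004
grip_force: 2.0
```

```bash
python3 -c "
from h import *
rod(name='t6.png')"
```

```text
t 13.67 along 177.9 z 0.2062 F [ 2.2 -3.2  1.1] Falong -3.4
green (np.float64(58.0), np.float64(66.0)) red (np.float64(46.0), np.float64(54.0)) white (np.float64(-32.0), np.float64(29.0))
```

View pics/t6.png

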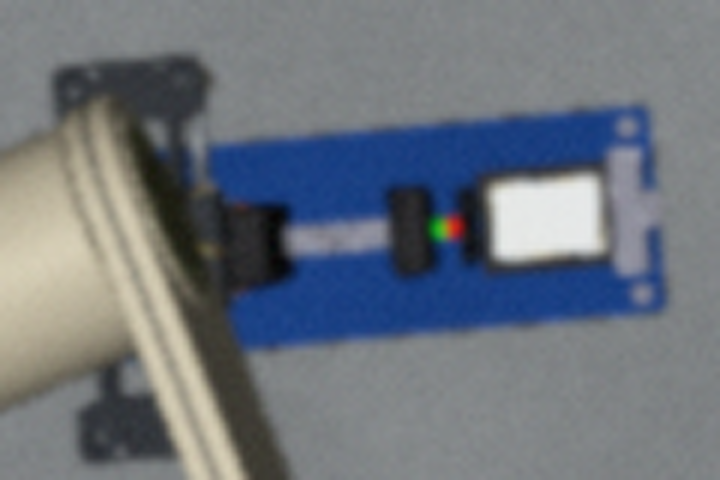

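The top crop shows the pad at crop col ~475, about 7 mm short of the block, with the rod fully out (green 440, red 456). Jaw reads about 40 mm. One more pull brings the pad roughly to contact.

apply_moves(
  targets=[
    {"grip":0,"dx":-0.01,"dy":0,"dz":0,"ax":0,"ay":0,"az":0},
    {"grip":0,"dx":-0.022,"dy":0,"dz":0,"ax":0,"ay":0,"az":0},
    {"grip":0,"dx":-0.034,"dy":0,"dz":0,"ax":0,"ay":0,"az":0},
    {"grip":0,"dx":-0.044,"dy":0,"dz":0,"ax":0,"ay":0,"az":0},
    {"grip":0,"dx":-0.05,"dy":0,"dz":0,"ax":0,"ay":0,"az":0},
    {"grip":0,"dx":-0.05,"dy":0,"dz":0,"ax":0,"ay":0,"az":0},
    {"grip":0,"dx":-0.05,"dy":0,"dz":0,"ax":0,"ay":0,"az":0},
    {"grip":0,"dx":-0.05,"dy":0,"dz":0,"ax":0,"ay":0,"az":0},
  ],
)

```text
clock: 14.33
position: [0.4564, 0.2123, 0.2066]
tcp_rot: [3.139, -0.0, 1.681]
contact_force: [0.4, -0.2, 0.4]
grip_width: 0.0007
grip_force: 0.0
```

apply_moves(
  targets=[
    {"grip":0,"dx":0.006,"dy":0,"dz":0,"ax":0,"ay":0,"az":0},
    {"grip":0,"dx":0.012,"dy":0,"dz":0,"ax":0,"ay":0,"az":0},
    {"grip":0,"dx":0.018,"dy":0,"dz":0,"ax":0,"ay":0,"az":0},
    {"grip":0,"dx":0.023,"dy":0,"dz":0,"ax":0,"ay":0,"az":0},
    {"grip":0,"dx":0.028,"dy":0,"dz":0,"ax":0,"ay":0,"az":0},
    {"grip":0,"dx":0.033,"dy":0,"dz":0,"ax":0,"ay":0,"az":0},
    {"grip":0,"dx":0.038,"dy":0,"dz":0,"ax":0,"ay":0,"az":0},
    {"grip":0,"dx":0.04,"dy":0,"dz":0,"ax":0,"ay":0,"az":0},
  ],
)

```text
clock: 15.0
position: [0.4518, 0.2527, 0.2065]
tcp_rot: [3.139, 0.0, 1.682]
contact_force: [1.3, -4.3, 3.8]
grip_width: 0.0003
grip_force: 2.0
```

```bash
python3 -c "
from h import *
rod()"
```

```text
t 15.05 along 167.6 z 0.2065 F [ 1.  -3.1  3. ] Falong -3.2
green (np.float64(50.0), np.float64(58.0)) red (np.float64(38.0), np.float64(46.0)) white (np.float64(-32.0), np.float64(28.0))
```

apply_moves(
  targets=[
    {"grip":0,"dx":0.003,"dy":0,"dz":0,"ax":0,"ay":0,"az":0},
    {"grip":0,"dx":0.006,"dy":0,"dz":0,"ax":0,"ay":0,"az":0},
    {"grip":0,"dx":0.009,"dy":0,"dz":0,"ax":0,"ay":0,"az":0},
    {"grip":0,"dx":0.011,"dy":0,"dz":0,"ax":0,"ay":0,"az":0},
    {"grip":0,"dx":0.011,"dy":0,"dz":0,"ax":0,"ay":0,"az":0},
    {"grip":0,"dx":0.011,"dy":0,"dz":0,"ax":0,"ay":0,"az":0},
    {"grip":0,"dx":0.011,"dy":0,"dz":0,"ax":0,"ay":0,"az":0},
    {"grip":0,"dx":0.011,"dy":0,"dz":0,"ax":0,"ay":0,"az":0},
  ],
)

```text
clock: 15.72
position: [0.4506, 0.2628, 0.2062]
tcp_rot: [3.14, 0.0, 1.682]
contact_force: [1.4, -3.8, -1.7]
grip_width: 0.0005
grip_force: 1.8
```

```bash
python3 -c "
from h import *
rod()"
```

```text
t 15.77 along 177.8 z 0.2062 F [ 2.3 -3.4 -1.5] Falong -3.6
green (np.float64(46.0), np.float64(54.0)) red (np.float64(34.0), np.float64(42.0)) white (np.float64(-31.0), np.float64(28.0))
```

apply_moves(
  targets=[
    {"grip":0,"dx":-0.01,"dy":0,"dz":0,"ax":0,"ay":0,"az":0},
    {"grip":0,"dx":-0.022,"dy":0,"dz":0,"ax":0,"ay":0,"az":0},
    {"grip":0,"dx":-0.034,"dy":0,"dz":0,"ax":0,"ay":0,"az":0},
    {"grip":0,"dx":-0.044,"dy":0,"dz":0,"ax":0,"ay":0,"az":0},
    {"grip":0,"dx":-0.05,"dy":0,"dz":0,"ax":0,"ay":0,"az":0},
    {"grip":0,"dx":-0.051,"dy":0,"dz":0,"ax":0,"ay":0,"az":0},
    {"grip":0,"dx":-0.051,"dy":0,"dz":0,"ax":0,"ay":0,"az":0},
    {"grip":0,"dx":-0.051,"dy":0,"dz":0,"ax":0,"ay":0,"az":0},
  ],
)

```text
clock: 16.43
position: [0.4564, 0.2124, 0.2066]
tcp_rot: [3.139, -0.001, 1.681]
contact_force: [0.7, 0.6, 0.4]
grip_width: 0.0004
grip_force: 0.0
```

```bash
python3 -c "
from h import *
rod()"
```

```text
t 16.48 along 127.2 z 0.2065 F [-0.3  0.6 -0.5] Falong 0.6
green (np.float64(49.0), np.float64(56.0)) red (np.float64(38.0), np.float64(45.0)) white (np.float64(-31.0), np.float64(28.0))
```

apply_moves(
  targets=[
    {"grip":0,"dx":0.006,"dy":0,"dz":0,"ax":0,"ay":0,"az":0},
    {"grip":0,"dx":0.012,"dy":0,"dz":0,"ax":0,"ay":0,"az":0},
    {"grip":0,"dx":0.018,"dy":0,"dz":0,"ax":0,"ay":0,"az":0},
    {"grip":0,"dx":0.023,"dy":0,"dz":0,"ax":0,"ay":0,"az":0},
    {"grip":0,"dx":0.028,"dy":0,"dz":0,"ax":0,"ay":0,"az":0},
    {"grip":0,"dx":0.032,"dy":0,"dz":0,"ax":0,"ay":0,"az":0},
    {"grip":0,"dx":0.034,"dy":0,"dz":0,"ax":0,"ay":0,"az":0},
    {"grip":0,"dx":0.034,"dy":0,"dz":0,"ax":0,"ay":0,"az":0},
  ],
)

```text
clock: 17.15
position: [0.4525, 0.2465, 0.2064]
tcp_rot: [3.139, -0.0, 1.682]
contact_force: [1.7, -3.1, 1.6]
grip_width: 0.0006
grip_force: 1.4
```

```bash
python3 -c "
from h import *
rod();rod();rod()"
```

```text
t 17.2 along 161.2 z 0.2064 F [ 0.7 -3.3  1.5] Falong -3.3
green (np.float64(41.0), np.float64(49.0)) red (np.float64(30.0), np.float64(37.0)) white (np.float64(-39.0), np.float64(90.0))
t 17.25 along 161.0 z 0.2063 F [ 0.9 -2.5  2.3] Falong -2.5
green (np.float64(41.0), np.float64(49.0)) red (np.float64(30.0), np.float64(37.0)) white (np.float64(-39.0), np.float64(90.0))
t 17.3 along 160.9 z 0.2063 F [ 0.1 -2.8  2.1] Falong -2.8
green (np.float64(41.0), np.float64(49.0)) red (np.float64(30.0), np.float64(37.0)) white (np.float64(-39.0), np.float64(93.0))
```

apply_moves(
  targets=[
    {"grip":0,"dx":0.002,"dy":0,"dz":0,"ax":0,"ay":0,"az":0},
    {"grip":0,"dx":0.004,"dy":0,"dz":0,"ax":0,"ay":0,"az":0},
    {"grip":0,"dx":0.006,"dy":0,"dz":0,"ax":0,"ay":0,"az":0},
    {"grip":0,"dx":0.008,"dy":0,"dz":0,"ax":0,"ay":0,"az":0},
    {"grip":0,"dx":0.008,"dy":0,"dz":0,"ax":0,"ay":0,"az":0},
    {"grip":0,"dx":0.008,"dy":0,"dz":0,"ax":0,"ay":0,"az":0},
    {"grip":0,"dx":0.008,"dy":0,"dz":0,"ax":0,"ay":0,"az":0},
    {"grip":0,"dx":0.008,"dy":0,"dz":0,"ax":0,"ay":0,"az":0},
  ],
)

```text
clock: 17.97
position: [0.4517, 0.254, 0.2065]
tcp_rot: [3.14, -0.0, 1.682]
contact_force: [-0.0, -4.1, 3.1]
grip_width: 0.0005
grip_force: 2.3
```

```bash
python3 -c "
from h import *
rod();rod();rod()"
```

```text
t 18.02 along 168.9 z 0.2065 F [ 0.3 -4.4  3.5] Falong -4.4
green (np.float64(39.0), np.float64(46.0)) red (np.float64(27.0), np.float64(35.0)) white (np.float64(-41.0), np.float64(22.0))
t 18.07 along 168.9 z 0.2064 F [ 0.4 -4.2  4. ] Falong -4.2
green (np.float64(39.0), np.float64(46.0)) red (np.float64(27.0), np.float64(35.0)) white (np.float64(-41.0), np.float64(22.0))
t 18.12 along 168.9 z 0.2065 F [ 0.7 -5.1  3.8] Falong -5.2
green (np.float64(39.0), np.float64(46.0)) red (np.float64(27.0), np.float64(35.0)) white (np.float64(-41.0), np.float64(22.0))
```

apply_moves(
  targets=[
    {"grip":0,"dx":0.002,"dy":0,"dz":0,"ax":0,"ay":0,"az":0},
    {"grip":0,"dx":0.004,"dy":0,"dz":0,"ax":0,"ay":0,"az":0},
    {"grip":0,"dx":0.006,"dy":0,"dz":0,"ax":0,"ay":0,"az":0},
    {"grip":0,"dx":0.008,"dy":0,"dz":0,"ax":0,"ay":0,"az":0},
    {"grip":0,"dx":0.009,"dy":0,"dz":0,"ax":0,"ay":0,"az":0},
    {"grip":0,"dx":0.009,"dy":0,"dz":0,"ax":0,"ay":0,"az":0},
    {"grip":0,"dx":0.009,"dy":0,"dz":0,"ax":0,"ay":0,"az":0},
    {"grip":0,"dx":0.009,"dy":0,"dz":0,"ax":0,"ay":0,"az":0},
  ],
)

```text
clock: 18.78
position: [0.4507, 0.2626, 0.206]
tcp_rot: [3.14, 0.001, 1.682]
contact_force: [1.1, -4.6, 2.4]
grip_width: 0.0007
grip_force: 2.9
```

```bash
python3 -c "
from h import *
rod();rod();rod()"
```

```text
t 18.83 along 177.6 z 0.2061 F [ 1.7 -5.7  2.1] Falong -5.8
green (np.float64(40.0), np.float64(44.0)) red (np.float64(28.0), np.float64(35.0)) white (np.float64(-41.0), np.float64(22.0))
t 18.88 along 177.5 z 0.206 F [ 1.3 -5.9  1.1] Falong -6.0
green (np.float64(40.0), np.float64(44.0)) red (np.float64(27.0), np.float64(35.0)) white (np.float64(-41.0), np.float64(22.0))
t 18.93 along 177.5 z 0.206 F [ 1.3 -5.   1.4] Falong -5.1
green (np.float64(40.0), np.float64(44.0)) red (np.float64(27.0), np.float64(35.0)) white (np.float64(-41.0), np.float64(22.0))
```

apply_moves(
  targets=[
    {"grip":0,"dx":0.0015,"dy":0,"dz":0,"ax":0,"ay":0,"az":0},
    {"grip":0,"dx":0.003,"dy":0,"dz":0,"ax":0,"ay":0,"az":0},
    {"grip":0,"dx":0.005,"dy":0,"dz":0,"ax":0,"ay":0,"az":0},
    {"grip":0,"dx":0.005,"dy":0,"dz":0,"ax":0,"ay":0,"az":0},
    {"grip":0,"dx":0.005,"dy":0,"dz":0,"ax":0,"ay":0,"az":0},
    {"grip":0,"dx":0.005,"dy":0,"dz":0,"ax":0,"ay":0,"az":0},
    {"grip":0,"dx":0.005,"dy":0,"dz":0,"ax":0,"ay":0,"az":0},
    {"grip":0,"dx":0.005,"dy":0,"dz":0,"ax":0,"ay":0,"az":0},
  ],
)

```text
clock: 19.6
position: [0.4501, 0.2673, 0.2056]
tcp_rot: [3.14, 0.001, 1.681]
contact_force: [1.6, -5.5, -1.4]
grip_width: 0.0003
grip_force: 2.8
```

```bash
python3 -c "
from h import *
rod();rod();rod()"
```

```text
t 19.65 along 182.3 z 0.2056 F [ 2.6 -5.3 -2.1] Falong -5.5
green None red (np.float64(27.0), np.float64(36.0)) white (np.float64(-42.0), np.float64(22.0))
t 19.7 along 182.3 z 0.2056 F [ 2.  -6.9 -0.8] Falong -7.1
green None red (np.float64(27.0), np.float64(36.0)) white (np.float64(-41.0), np.float64(22.0))
t 19.75 along 182.3 z 0.2056 F [ 2.1 -6.2 -0.4] Falong -6.4
green None red (np.float64(28.0), np.float64(36.0)) white (np.float64(-41.0), np.float64(22.0))
```

```bash
python3 - <<'E'
from h import *
c=camera('top'); A=np.arange(16,70,1.5)
for a in A:
    r,k=proj(c,np.r_[S0+U*a/1e3,.046]); px=cv2.getRectSubPix(c['img'],(1,1),(float(k),float(r)))[0,0].astype(int); print(a,px.tolist(),end=' ')
s=camera('side'); cv2.imwrite('pics/s7.png',np.hstack([cv2.resize(s['img'][245:325,260:340],(400,400),interpolation=cv2.INTER_CUBIC),cv2.resize(c['img'][225:265,215:255],(400,400),interpolation=cv2.INTER_CUBIC)]))
F=[]
for i in range(12):
    F.append(np.array(get_state()['contact_force'][:2])@U); camera('side')
print('\nF',np.mean(F),np.std(F))
E
```

```text
16.0 [225, 228, 224] 17.5 [221, 224, 219] 19.0 [205, 207, 203] 20.5 [184, 185, 181] 22.0 [155, 155, 154] 23.5 [114, 115, 118] 25.0 [75, 77, 89] 26.5 [54, 53, 96] 28.0 [32, 30, 102] 29.5 [28, 32, 125] 31.0 [27, 37, 150] 32.5 [29, 48, 160] 34.0 [32, 63, 160] 35.5 [34, 76, 152] 37.0 [33, 87, 129] 38.5 [32, 95, 105] 40.0 [29, 87, 77] 41.5 [25, 79, 49] 43.0 [29, 67, 41] 44.5 [35, 56, 39] 46.0 [40, 49, 39] 47.5 [43, 47, 41] 49.0 [45, 45, 43] 50.5 [46, 44, 44] 52.0 [47, 44, 46] 53.5 [46, 44, 44] 55.0 [45, 44, 42] 56.5 [45, 43, 42] 58.0 [46, 43, 43] 59.5 [51, 46, 47] 61.0 [61, 55, 55] 62.5 [72, 65, 65] 64.0 [94, 85, 84] 65.5 [115, 105, 103] 67.0 [131, 120, 118] 68.5 [146, 134, 132] 
F -5.719706520383178 0.46435312447597066
```

View pics/s7.png

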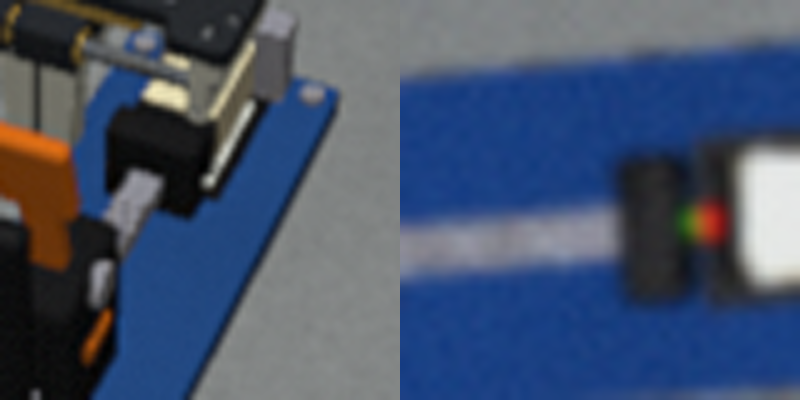

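The crop shows the red section and a short remaining bit of green (about 3 mm) at crop (690, 222), so the pad is pressed about 4 mm. I'll pull a little further.

apply_moves(
  targets=[
    {"grip":0,"dx":0.001,"dy":0,"dz":0,"ax":0,"ay":0,"az":0},
    {"grip":0,"dx":0.002,"dy":0,"dz":0,"ax":0,"ay":0,"az":0},
    {"grip":0,"dx":0.003,"dy":0,"dz":0,"ax":0,"ay":0,"az":0},
    {"grip":0,"dx":0.004,"dy":0,"dz":0,"ax":0,"ay":0,"az":0},
    {"grip":0,"dx":0.004,"dy":0,"dz":0,"ax":0,"ay":0,"az":0},
    {"grip":0,"dx":0.004,"dy":0,"dz":0,"ax":0,"ay":0,"az":0},
    {"grip":0,"dx":0.004,"dy":0,"dz":0,"ax":0,"ay":0,"az":0},
    {"grip":0,"dx":0.004,"dy":0,"dz":0,"ax":0,"ay":0,"az":0},
  ],
)

```text
clock: 21.12
position: [0.45, 0.2683, 0.2054]
tcp_rot: [3.141, 0.007, 1.68]
contact_force: [2.1, -19.4, 2.1]
grip_width: 0.0
grip_force: 9.9
```

```bash
cat >> h.py <<'E'
def prof():
    F=[]
    for i in range(6):
        F.append(np.array(get_state()['contact_force'][:2])@U); c=camera('top')
    A=np.arange(16,75,.5); P=[]
    for a in A:
        r,k=proj(c,np.r_[S0+U*a/1e3,.046]); P.append(cv2.getRectSubPix(c['img'],(1,1),(float(k),float(r)))[0,0].astype(float))
    P=np.array(P); B,G,Q=P.T
    # rod width from dark->colour->dark; jaw front via silver bar start behind head (col>110)
    bar=A[(A>50)&(np.minimum(B,Q)>100)][:1]; red=A[(Q-B)>50]; wh=A[(A<30)&(B>125)][-1]
    s=get_state(); print('t',round(s['clock'],2),'along',round(float((np.array(s['position'][:2])-S0)@U)*1e3,1),'F',round(np.mean(F),2),'bar',bar,'red',red[[0,-1]] if len(red) else None,'block',wh,'greenmax',(G-np.maximum(B,Q)).max(),'greensum',round(np.clip(G-np.maximum(B,Q),0,None).sum()*.5),'redsum',round(np.clip(Q-np.maximum(B,G),0,None).sum()*.5))
E
python3 -c "
from h import *
prof()"
```

```text
t 21.42 along 183.3 F -19.63 bar [65.5] red [27.  39.5] block 23.0 greenmax 34.0 greensum 162 redsum 1026
```

Force jumped to 20 N, so the lever is at its end stop with the pad only about 4–5 mm in. I'll let it back and take one more pull.

apply_moves(
  targets=[
    {"grip":0,"dx":-0.008,"dy":0,"dz":0,"ax":0,"ay":0,"az":0},
    {"grip":0,"dx":-0.016,"dy":0,"dz":0,"ax":0,"ay":0,"az":0},
    {"grip":0,"dx":-0.026,"dy":0,"dz":0,"ax":0,"ay":0,"az":0},
    {"grip":0,"dx":-0.038,"dy":0,"dz":0,"ax":0,"ay":0,"az":0},
    {"grip":0,"dx":-0.048,"dy":0,"dz":0,"ax":0,"ay":0,"az":0},
    {"grip":0,"dx":-0.058,"dy":0,"dz":0,"ax":0,"ay":0,"az":0},
    {"grip":0,"dx":-0.06,"dy":0,"dz":0,"ax":0,"ay":0,"az":0},
    {"grip":0,"dx":-0.06,"dy":0,"dz":0,"ax":0,"ay":0,"az":0},
  ],
)

```text
clock: 22.08
position: [0.4565, 0.2116, 0.2065]
tcp_rot: [3.139, -0.0, 1.68]
contact_force: [0.2, -0.5, -0.0]
grip_width: 0.0002
grip_force: 0.0
```

```bash
python3 -c "
from h import *
prof()"
```

```text
t 22.38 along 127.4 F -0.29 bar [] red [31.5 43.5] block 23.5 greenmax 119.0 greensum 940 redsum 927
```

apply_moves(
  targets=[
    {"grip":0,"dx":0.006,"dy":0,"dz":0,"ax":0,"ay":0,"az":0},
    {"grip":0,"dx":0.012,"dy":0,"dz":0,"ax":0,"ay":0,"az":0},
    {"grip":0,"dx":0.018,"dy":0,"dz":0,"ax":0,"ay":0,"az":0},
    {"grip":0,"dx":0.023,"dy":0,"dz":0,"ax":0,"ay":0,"az":0},
    {"grip":0,"dx":0.028,"dy":0,"dz":0,"ax":0,"ay":0,"az":0},
    {"grip":0,"dx":0.03,"dy":0,"dz":0,"ax":0,"ay":0,"az":0},
    {"grip":0,"dx":0.03,"dy":0,"dz":0,"ax":0,"ay":0,"az":0},
    {"grip":0,"dx":0.03,"dy":0,"dz":0,"ax":0,"ay":0,"az":0},
  ],
)

```text
clock: 23.05
position: [0.4531, 0.2423, 0.2064]
tcp_rot: [3.139, -0.0, 1.682]
contact_force: [1.1, -2.4, 2.1]
grip_width: 0.0006
grip_force: 1.5
```

```bash
python3 -c "
from h import *
prof()"
```

```text
t 23.35 along 156.7 F -2.74 bar [68.5] red [27. 39.] block 23.0 greenmax 90.0 greensum 591 redsum 898
```

apply_moves(
  targets=[
    {"grip":0,"dx":0.002,"dy":0,"dz":0,"ax":0,"ay":0,"az":0},
    {"grip":0,"dx":0.004,"dy":0,"dz":0,"ax":0,"ay":0,"az":0},
    {"grip":0,"dx":0.006,"dy":0,"dz":0,"ax":0,"ay":0,"az":0},
    {"grip":0,"dx":0.007,"dy":0,"dz":0,"ax":0,"ay":0,"az":0},
    {"grip":0,"dx":0.007,"dy":0,"dz":0,"ax":0,"ay":0,"az":0},
    {"grip":0,"dx":0.007,"dy":0,"dz":0,"ax":0,"ay":0,"az":0},
    {"grip":0,"dx":0.007,"dy":0,"dz":0,"ax":0,"ay":0,"az":0},
    {"grip":0,"dx":0.007,"dy":0,"dz":0,"ax":0,"ay":0,"az":0},
  ],
)

```text
clock: 24.02
position: [0.4523, 0.2488, 0.2067]
tcp_rot: [3.139, 0.001, 1.682]
contact_force: [0.6, -5.6, 4.6]
grip_width: 0.0009
grip_force: 3.1
```

```bash
python3 -c "
from h import *
prof()"
```

```text
t 24.32 along 163.7 F -5.83 bar [66.] red [27.  39.5] block 23.0 greenmax 61.0 greensum 355 redsum 918
```

apply_moves(
  targets=[
    {"grip":0,"dx":0.001,"dy":0,"dz":0,"ax":0,"ay":0,"az":0},
    {"grip":0,"dx":0.002,"dy":0,"dz":0,"ax":0,"ay":0,"az":0},
    {"grip":0,"dx":0.003,"dy":0,"dz":0,"ax":0,"ay":0,"az":0},
    {"grip":0,"dx":0.004,"dy":0,"dz":0,"ax":0,"ay":0,"az":0},
    {"grip":0,"dx":0.005,"dy":0,"dz":0,"ax":0,"ay":0,"az":0},
    {"grip":0,"dx":0.005,"dy":0,"dz":0,"ax":0,"ay":0,"az":0},
    {"grip":0,"dx":0.005,"dy":0,"dz":0,"ax":0,"ay":0,"az":0},
    {"grip":0,"dx":0.005,"dy":0,"dz":0,"ax":0,"ay":0,"az":0},
  ],
)

```text
clock: 24.98
position: [0.4518, 0.2536, 0.2067]
tcp_rot: [3.139, 0.001, 1.682]
contact_force: [0.5, -6.2, 5.6]
grip_width: 0.0003
grip_force: 3.5
```

```bash
python3 -c "
from h import *
prof()"
```

```text
t 25.28 along 168.6 F -6.55 bar [65.] red [27.  39.5] block 22.5 greenmax 17.0 greensum 78 redsum 1085
```

```bash
python3 - <<'E'
from h import *
c=camera('top')
def S(im,r0,c0,f,lo,hi,name):
    A=np.arange(lo,hi,.5); P=[]
    for a in A:
        for lat in (-.002,0,.002):
            r,k=proj(c,np.r_[S0+U*a/1e3+np.array([.994,.107])*lat,.046])
            P.append(cv2.getRectSubPix(im,(1,1),(float((k-c0+.5)*f-.5),float((r-r0+.5)*f-.5)))[0,0].astype(float))
    B,G,Q=np.array(P).reshape(-1,3,3).mean(1).T
    print(name,'SG',round((G-B+2).sum()*.5),'SR',round((Q-B+1).sum()*.5)); print(' ',[f'{a:.0f}:{int(b)},{int(g)},{int(q)}' for a,b,g,q in zip(A[::4],B[::4],G[::4],Q[::4])])
t6=cv2.imread('pics/t6.png'); s7=cv2.imread('pics/s7.png')[:,400:]
S(t6,210,165,6,39,74,'ext')
S(s7,225,215,10,22,56,'limit1')
S(c['img'],0,0,1,22,56,'now')
E
```

```text
ext SG 1361 SR 1535
  ['39:45,30,23', '41:32,22,17', '43:22,20,33', '45:22,22,66', '47:26,22,116', '49:31,30,162', '51:32,43,186', '53:35,80,186', '55:39,120,163', '57:42,157,119', '59:42,169,71', '61:38,160,37', '63:31,124,17', '65:25,83,18', '67:26,48,22', '69:32,37,30', '71:41,39,40', '73:48,45,46']
limit1 SG 669 SR 1507
  ['22:153,153,151', '24:101,102,101', '26:51,50,80', '28:31,28,100', '30:22,25,135', '32:27,43,165', '34:31,61,169', '36:34,84,149', '38:33,95,116', '40:27,92,73', '42:24,75,40', '44:32,59,35', '46:41,46,38', '48:44,45,41', '50:46,44,44', '52:46,44,45', '54:46,43,43']
now SG 535 SR 1467
  ['22:151,152,152', '24:100,101,106', '26:61,62,93', '28:30,32,100', '30:27,35,130', '32:28,43,157', '34:31,58,158', '36:32,70,143', '38:31,78,112', '40:28,71,77', '42:26,61,44', '44:35,52,40', '46:42,47,40', '48:48,48,45', '50:48,47,45', '52:46,45,43', '54:44,42,41']
```

apply_moves(
  targets=[
    {"grip":0,"dx":0.001,"dy":0,"dz":0,"ax":0,"ay":0,"az":0},
    {"grip":0,"dx":0.002,"dy":0,"dz":0,"ax":0,"ay":0,"az":0},
    {"grip":0,"dx":0.003,"dy":0,"dz":0,"ax":0,"ay":0,"az":0},
    {"grip":0,"dx":0.004,"dy":0,"dz":0,"ax":0,"ay":0,"az":0},
    {"grip":0,"dx":0.004,"dy":0,"dz":0,"ax":0,"ay":0,"az":0},
    {"grip":0,"dx":0.004,"dy":0,"dz":0,"ax":0,"ay":0,"az":0},
    {"grip":0,"dx":0.004,"dy":0,"dz":0,"ax":0,"ay":0,"az":0},
    {"grip":0,"dx":0.004,"dy":0,"dz":0,"ax":0,"ay":0,"az":0},
  ],
)

```text
clock: 26.0
position: [0.4513, 0.2574, 0.2066]
tcp_rot: [3.14, 0.001, 1.682]
contact_force: [0.5, -8.3, 4.5]
grip_width: 0.0003
grip_force: 3.9
```

```bash
cat >> h.py <<'E'
def sg():
    F=[]
    for i in range(4):
        F.append(np.array(get_state()['contact_force'])); c=camera('top')
    A=np.arange(22,56,.5); P=[]
    for a in A:
        for lat in (-.002,0,.002):
            r,k=proj(c,np.r_[S0+U*a/1e3+np.array([.994,.107])*lat,.046])
            P.append(cv2.getRectSubPix(c['img'],(1,1),(float(k),float(r)))[0,0].astype(float))
    B,G,Q=np.array(P).reshape(-1,3,3).mean(1).T
    s=get_state(); print('t',round(s['clock'],2),'along',round(float((np.array(s['position'][:2])-S0)@U)*1e3,1),'F',np.round(np.mean(F,0),2))
    SG=(G-B+2).sum()*.5; print('SG',round(SG),'SR',round((Q-B+1).sum()*.5),'green left',round((SG-90)/181,2)); print([f'{a:.0f}:{int(b)},{int(g)},{int(q)}' for a,b,g,q in zip(A[::4],B[::4],G[::4],Q[::4])])
E
python3 -c "
from h import *
sg()"
```

```text
t 26.2 along 172.4 F [ 0.67 -7.36  4.62]
SG 352 SR 1510 green left 1.45
['22:153,154,153', '24:99,100,105', '26:60,61,92', '28:30,31,101', '30:27,33,130', '32:26,39,156', '34:26,51,158', '36:25,56,142', '38:23,54,109', '40:25,47,75', '42:28,40,46', '44:36,40,41', '46:41,40,39', '48:42,40,40', '50:44,42,41', '52:46,45,44', '54:42,42,41']
```

apply_moves(
  targets=[
    {"grip":0,"dx":0.001,"dy":0,"dz":0,"ax":0,"ay":0,"az":0},
    {"grip":0,"dx":0.002,"dy":0,"dz":0,"ax":0,"ay":0,"az":0},
    {"grip":0,"dx":0.0025,"dy":0,"dz":0,"ax":0,"ay":0,"az":0},
    {"grip":0,"dx":0.0025,"dy":0,"dz":0,"ax":0,"ay":0,"az":0},
    {"grip":0,"dx":0.0025,"dy":0,"dz":0,"ax":0,"ay":0,"az":0},
    {"grip":0,"dx":0.0025,"dy":0,"dz":0,"ax":0,"ay":0,"az":0},
    {"grip":0,"dx":0.0025,"dy":0,"dz":0,"ax":0,"ay":0,"az":0},
    {"grip":0,"dx":0.0025,"dy":0,"dz":0,"ax":0,"ay":0,"az":0},
  ],
)

```text
clock: 26.87
position: [0.4509, 0.2605, 0.2064]
tcp_rot: [3.14, -0.0, 1.682]
contact_force: [1.2, -4.3, 2.6]
grip_width: 0.0003
grip_force: 2.2
```

```bash
python3 -c "
from h import *
sg()"
```

```text
t 27.07 along 175.5 F [ 1.03 -3.98  2.65]
SG 1057 SR 1422 green left 5.34
['22:152,153,151', '24:97,98,103', '26:59,60,90', '28:31,32,100', '30:28,35,130', '32:28,46,156', '34:30,73,158', '36:32,101,142', '38:34,127,109', '40:31,127,73', '42:26,116,38', '44:28,81,30', '46:31,56,28', '48:39,44,37', '50:44,43,42', '52:48,46,46', '54:45,43,43']
```

The pawl slipped a tooth: force fell from 7.4 to 4 N and green reappeared. The block is still in place, so I'll let the lever back slowly to reduce jaw drag and pull again smoothly.

apply_moves(
  targets=[
    {"grip":0,"dx":-0.003,"dy":0,"dz":0,"ax":0,"ay":0,"az":0},
    {"grip":0,"dx":-0.006,"dy":0,"dz":0,"ax":0,"ay":0,"az":0},
    {"grip":0,"dx":-0.009,"dy":0,"dz":0,"ax":0,"ay":0,"az":0},
    {"grip":0,"dx":-0.012,"dy":0,"dz":0,"ax":0,"ay":0,"az":0},
    {"grip":0,"dx":-0.015,"dy":0,"dz":0,"ax":0,"ay":0,"az":0},
    {"grip":0,"dx":-0.018,"dy":0,"dz":0,"ax":0,"ay":0,"az":0},
    {"grip":0,"dx":-0.021,"dy":0,"dz":0,"ax":0,"ay":0,"az":0},
    {"grip":0,"dx":-0.024,"dy":0,"dz":0,"ax":0,"ay":0,"az":0},
  ],
)

```text
clock: 27.73
position: [0.4533, 0.2363, 0.206]
tcp_rot: [3.141, 0.0, 1.682]
contact_force: [0.5, -1.1, -0.1]
grip_width: 0.0008
grip_force: 0.7
```

```bash
python3 -c "
from h import *
sg()"
```

```text
t 27.93 along 151.3 F [ 0.37 -1.33 -0.87]
SG 1335 SR 1396 green left 6.88
['22:152,153,152', '24:98,99,103', '26:58,59,89', '28:26,29,96', '30:26,33,129', '32:30,45,159', '34:34,71,164', '36:37,100,151', '38:41,132,121', '40:40,144,81', '42:37,147,41', '44:30,119,23', '46:26,90,14', '48:26,58,21', '50:30,44,29', '52:38,40,36', '54:42,42,41']
```

apply_moves(
  targets=[
    {"grip":0,"dx":-0.003,"dy":0,"dz":0,"ax":0,"ay":0,"az":0},
    {"grip":0,"dx":-0.006,"dy":0,"dz":0,"ax":0,"ay":0,"az":0},
    {"grip":0,"dx":-0.009,"dy":0,"dz":0,"ax":0,"ay":0,"az":0},
    {"grip":0,"dx":-0.012,"dy":0,"dz":0,"ax":0,"ay":0,"az":0},
    {"grip":0,"dx":-0.015,"dy":0,"dz":0,"ax":0,"ay":0,"az":0},
    {"grip":0,"dx":-0.018,"dy":0,"dz":0,"ax":0,"ay":0,"az":0},
    {"grip":0,"dx":-0.022,"dy":0,"dz":0,"ax":0,"ay":0,"az":0},
    {"grip":0,"dx":-0.026,"dy":0,"dz":0,"ax":0,"ay":0,"az":0},
  ],
)

```text
clock: 28.6
position: [0.4566, 0.2106, 0.2067]
tcp_rot: [3.139, -0.0, 1.682]
contact_force: [0.7, -0.3, -0.1]
grip_width: 0.0004
grip_force: 0.0
```

```bash
python3 -c "
from h import *
sg();prof()"
```

```text
t 28.8 along 125.4 F [ 0.32 -0.35 -0.01]
SG 1310 SR 1336 green left 6.74
['22:151,153,151', '24:98,99,102', '26:59,60,86', '28:29,30,90', '30:27,34,124', '32:29,44,155', '34:33,70,161', '36:37,99,149', '38:40,131,119', '40:40,143,81', '42:38,146,43', '44:30,119,24', '46:26,89,14', '48:26,56,19', '50:30,42,27', '52:37,37,36', '54:41,41,40']
t 29.1 along 125.6 F 0.16 bar [71.] red [27.5 39.5] block 22.5 greenmax 106.0 greensum 774 redsum 888
```

A slow return kept the jaw home, with the pad still touching the block and the rod nearly fully out. Pulling again, smoothly.

apply_moves(
  targets=[
    {"grip":0,"dx":0.005,"dy":0,"dz":0,"ax":0,"ay":0,"az":0},
    {"grip":0,"dx":0.01,"dy":0,"dz":0,"ax":0,"ay":0,"az":0},
    {"grip":0,"dx":0.015,"dy":0,"dz":0,"ax":0,"ay":0,"az":0},
    {"grip":0,"dx":0.02,"dy":0,"dz":0,"ax":0,"ay":0,"az":0},
    {"grip":0,"dx":0.024,"dy":0,"dz":0,"ax":0,"ay":0,"az":0},
    {"grip":0,"dx":0.028,"dy":0,"dz":0,"ax":0,"ay":0,"az":0},
    {"grip":0,"dx":0.031,"dy":0,"dz":0,"ax":0,"ay":0,"az":0},
    {"grip":0,"dx":0.034,"dy":0,"dz":0,"ax":0,"ay":0,"az":0},
  ],
)

```text
clock: 29.77
position: [0.4529, 0.2447, 0.2067]
tcp_rot: [3.139, 0.0, 1.682]
contact_force: [0.7, -3.8, 4.4]
grip_width: 0.0002
grip_force: 2.5
```

```bash
python3 -c "
from h import *
sg()"
```

```text
t 29.97 along 159.4 F [ 1.09 -3.98  3.  ]
SG 1049 SR 1421 green left 5.3
['22:151,153,151', '24:97,99,104', '26:59,60,92', '28:30,33,101', '30:28,35,131', '32:28,46,156', '34:30,73,157', '36:32,100,142', '38:35,129,110', '40:33,128,74', '42:30,117,40', '44:30,82,31', '46:32,55,28', '48:38,43,36', '50:42,40,40', '52:44,43,43', '54:44,43,43']
```

apply_moves(
  targets=[
    {"grip":0,"dx":0.0015,"dy":0,"dz":0,"ax":0,"ay":0,"az":0},
    {"grip":0,"dx":0.003,"dy":0,"dz":0,"ax":0,"ay":0,"az":0},
    {"grip":0,"dx":0.0045,"dy":0,"dz":0,"ax":0,"ay":0,"az":0},
    {"grip":0,"dx":0.006,"dy":0,"dz":0,"ax":0,"ay":0,"az":0},
    {"grip":0,"dx":0.007,"dy":0,"dz":0,"ax":0,"ay":0,"az":0},
    {"grip":0,"dx":0.008,"dy":0,"dz":0,"ax":0,"ay":0,"az":0},
    {"grip":0,"dx":0.009,"dy":0,"dz":0,"ax":0,"ay":0,"az":0},
    {"grip":0,"dx":0.01,"dy":0,"dz":0,"ax":0,"ay":0,"az":0},
  ],
)

```text
clock: 30.63
position: [0.4518, 0.2539, 0.2066]
tcp_rot: [3.14, 0.001, 1.681]
contact_force: [0.5, -6.7, 4.9]
grip_width: 0.0006
grip_force: 2.9
```

```bash
python3 -c "
from h import *
sg()"
```

```text
t 30.83 along 169.3 F [ 0.38 -5.37  4.53]
SG 679 SR 1468 green left 3.25
['22:153,154,153', '24:99,99,105', '26:60,59,91', '28:29,28,97', '30:28,34,130', '32:30,45,157', '34:33,64,159', '36:33,79,143', '38:30,91,110', '40:27,86,74', '42:26,76,42', '44:32,59,37', '46:38,48,37', '48:43,46,42', '50:45,45,44', '52:44,43,43', '54:42,41,41']
```

apply_moves(
  targets=[
    {"grip":0,"dx":0.001,"dy":0,"dz":0,"ax":0,"ay":0,"az":0},
    {"grip":0,"dx":0.002,"dy":0,"dz":0,"ax":0,"ay":0,"az":0},
    {"grip":0,"dx":0.003,"dy":0,"dz":0,"ax":0,"ay":0,"az":0},
    {"grip":0,"dx":0.0035,"dy":0,"dz":0,"ax":0,"ay":0,"az":0},
    {"grip":0,"dx":0.004,"dy":0,"dz":0,"ax":0,"ay":0,"az":0},
    {"grip":0,"dx":0.0045,"dy":0,"dz":0,"ax":0,"ay":0,"az":0},
    {"grip":0,"dx":0.005,"dy":0,"dz":0,"ax":0,"ay":0,"az":0},
    {"grip":0,"dx":0.0055,"dy":0,"dz":0,"ax":0,"ay":0,"az":0},
  ],
)

```text
clock: 31.5
position: [0.4511, 0.2598, 0.2064]
tcp_rot: [3.14, 0.0, 1.682]
contact_force: [1.5, -3.9, 3.2]
grip_width: 0.0009
grip_force: 2.7
```

```bash
python3 -c "
from h import *
sg()"
```

```text
t 31.7 along 174.9 F [ 1.44 -4.44  3.31]
SG 1081 SR 1422 green left 5.48
['22:154,155,154', '24:101,102,108', '26:62,64,94', '28:31,34,100', '30:28,36,131', '32:28,46,157', '34:34,75,160', '36:36,103,144', '38:36,129,110', '40:32,128,73', '42:28,118,39', '44:28,85,29', '46:30,59,28', '48:36,44,36', '50:42,42,41', '52:47,45,44', '54:45,44,43']
```

It slipped again near 173–175, at about 8 N. I'll do another slow return, then a much gentler final approach.

apply_moves(
  targets=[
    {"grip":0,"dx":-0.003,"dy":0,"dz":0,"ax":0,"ay":0,"az":0},
    {"grip":0,"dx":-0.006,"dy":0,"dz":0,"ax":0,"ay":0,"az":0},
    {"grip":0,"dx":-0.009,"dy":0,"dz":0,"ax":0,"ay":0,"az":0},
    {"grip":0,"dx":-0.012,"dy":0,"dz":0,"ax":0,"ay":0,"az":0},
    {"grip":0,"dx":-0.015,"dy":0,"dz":0,"ax":0,"ay":0,"az":0},
    {"grip":0,"dx":-0.018,"dy":0,"dz":0,"ax":0,"ay":0,"az":0},
    {"grip":0,"dx":-0.021,"dy":0,"dz":0,"ax":0,"ay":0,"az":0},
    {"grip":0,"dx":-0.024,"dy":0,"dz":0,"ax":0,"ay":0,"az":0},
  ],
)

```text
clock: 32.37
position: [0.4533, 0.2358, 0.2059]
tcp_rot: [3.141, 0.0, 1.682]
contact_force: [-0.6, -1.1, -0.8]
grip_width: 0.0008
grip_force: 0.7
```

apply_moves(
  targets=[
    {"grip":0,"dx":-0.003,"dy":0,"dz":0,"ax":0,"ay":0,"az":0},
    {"grip":0,"dx":-0.006,"dy":0,"dz":0,"ax":0,"ay":0,"az":0},
    {"grip":0,"dx":-0.009,"dy":0,"dz":0,"ax":0,"ay":0,"az":0},
    {"grip":0,"dx":-0.012,"dy":0,"dz":0,"ax":0,"ay":0,"az":0},
    {"grip":0,"dx":-0.015,"dy":0,"dz":0,"ax":0,"ay":0,"az":0},
    {"grip":0,"dx":-0.018,"dy":0,"dz":0,"ax":0,"ay":0,"az":0},
    {"grip":0,"dx":-0.022,"dy":0,"dz":0,"ax":0,"ay":0,"az":0},
    {"grip":0,"dx":-0.025,"dy":0,"dz":0,"ax":0,"ay":0,"az":0},
  ],
)

```text
clock: 33.03
position: [0.4566, 0.211, 0.2066]
tcp_rot: [3.139, -0.0, 1.682]
contact_force: [0.5, 0.1, -0.3]
grip_width: 0.0006
grip_force: 0.0
```

```bash
python3 - <<'E'
from h import *
sg()
# lever angle check from side camera: paddle centroid
s=camera('side'); d=spotter.pinpoint('side','lever_grip'); print(d[:1])
E
```

```text
t 33.23 along 125.9 F [ 0.71 -0.45 -0.09]
SG 1314 SR 1342 green left 6.76
['22:152,153,151', '24:98,98,101', '26:59,60,85', '28:30,32,89', '30:28,33,124', '32:30,42,155', '34:32,68,161', '36:36,99,150', '38:41,134,122', '40:41,146,84', '42:37,147,45', '44:30,120,24', '46:26,90,15', '48:26,58,21', '50:31,44,29', '52:38,36,36', '54:43,41,40']
[{'at': [263.5, 276.7], 'score': 0.87}]
```

apply_moves(
  targets=[
    {"grip":0,"dx":0.005,"dy":0,"dz":0,"ax":0,"ay":0,"az":0},
    {"grip":0,"dx":0.01,"dy":0,"dz":0,"ax":0,"ay":0,"az":0},
    {"grip":0,"dx":0.015,"dy":0,"dz":0,"ax":0,"ay":0,"az":0},
    {"grip":0,"dx":0.02,"dy":0,"dz":0,"ax":0,"ay":0,"az":0},
    {"grip":0,"dx":0.025,"dy":0,"dz":0,"ax":0,"ay":0,"az":0},
    {"grip":0,"dx":0.03,"dy":0,"dz":0,"ax":0,"ay":0,"az":0},
    {"grip":0,"dx":0.034,"dy":0,"dz":0,"ax":0,"ay":0,"az":0},
    {"grip":0,"dx":0.038,"dy":0,"dz":0,"ax":0,"ay":0,"az":0},
  ],
)

```text
clock: 34.0
position: [0.4524, 0.2491, 0.2067]
tcp_rot: [3.139, 0.001, 1.682]
contact_force: [0.2, -7.4, 6.0]
grip_width: 0.0005
grip_force: 3.7
```

```bash
python3 -c "
from h import *
sg()"
```

```text
t 34.2 along 164.0 F [ 0.29 -5.56  4.44]
SG 665 SR 1458 green left 3.18
['22:152,152,151', '24:98,98,105', '26:60,60,91', '28:31,31,99', '30:28,35,131', '32:29,45,157', '34:32,63,159', '36:33,78,143', '38:30,90,110', '40:28,85,74', '42:26,76,42', '44:32,58,36', '46:38,47,35', '48:44,46,43', '50:45,45,45', '52:45,44,44', '54:44,42,43']
```

```bash
python3 -c "
from h import *
sg()" | grep -v 22:
```

```text
t 34.4 along 163.8 F [ 0.98 -4.88  4.21]
SG 666 SR 1463 green left 3.18
```

apply_moves(
  targets=[
    {"grip":0,"dx":0.0005,"dy":0,"dz":0,"ax":0,"ay":0,"az":0},
    {"grip":0,"dx":0.001,"dy":0,"dz":0,"ax":0,"ay":0,"az":0},
    {"grip":0,"dx":0.0015,"dy":0,"dz":0,"ax":0,"ay":0,"az":0},
    {"grip":0,"dx":0.002,"dy":0,"dz":0,"ax":0,"ay":0,"az":0},
    {"grip":0,"dx":0.0025,"dy":0,"dz":0,"ax":0,"ay":0,"az":0},
    {"grip":0,"dx":0.003,"dy":0,"dz":0,"ax":0,"ay":0,"az":0},
    {"grip":0,"dx":0.0035,"dy":0,"dz":0,"ax":0,"ay":0,"az":0},
    {"grip":0,"dx":0.004,"dy":0,"dz":0,"ax":0,"ay":0,"az":0},
  ],
)

```text
clock: 35.07
position: [0.452, 0.2525, 0.2066]
tcp_rot: [3.139, 0.001, 1.681]
contact_force: [1.3, -7.5, 5.0]
grip_width: 0.0004
grip_force: 3.8
```

```bash
python3 -c "
from h import *
sg()" | grep -v 22:
```

```text
t 35.27 along 167.4 F [ 0.84 -7.21  5.24]
SG 553 SR 1473 green left 2.56
```

apply_moves(
  targets=[
    {"grip":0,"dx":0.0005,"dy":0,"dz":0,"ax":0,"ay":0,"az":0},
    {"grip":0,"dx":0.001,"dy":0,"dz":0,"ax":0,"ay":0,"az":0},
    {"grip":0,"dx":0.0015,"dy":0,"dz":0,"ax":0,"ay":0,"az":0},
    {"grip":0,"dx":0.002,"dy":0,"dz":0,"ax":0,"ay":0,"az":0},
    {"grip":0,"dx":0.0022,"dy":0,"dz":0,"ax":0,"ay":0,"az":0},
    {"grip":0,"dx":0.0024,"dy":0,"dz":0,"ax":0,"ay":0,"az":0},
    {"grip":0,"dx":0.0026,"dy":0,"dz":0,"ax":0,"ay":0,"az":0},
    {"grip":0,"dx":0.0028,"dy":0,"dz":0,"ax":0,"ay":0,"az":0},
  ],
)

```text
clock: 35.93
position: [0.4517, 0.2551, 0.2066]
tcp_rot: [3.139, 0.001, 1.681]
contact_force: [1.2, -8.1, 4.5]
grip_width: 0.0006
grip_force: 4.0
```

```bash
python3 -c "
from h import *
sg()"
```

```text
t 36.13 along 170.1 F [ 0.72 -7.61  5.01]
SG 394 SR 1487 green left 1.68
['22:153,155,154', '24:99,100,106', '26:59,60,92', '28:29,31,100', '30:27,34,130', '32:28,42,156', '34:31,55,158', '36:30,62,142', '38:26,61,110', '40:24,52,74', '42:23,42,42', '44:34,40,38', '46:41,40,38', '48:45,44,43', '50:46,45,44', '52:47,47,44', '54:44,44,42']
```

apply_moves(
  targets=[
    {"grip":0,"dx":0.0003,"dy":0,"dz":0,"ax":0,"ay":0,"az":0},
    {"grip":0,"dx":0.0006,"dy":0,"dz":0,"ax":0,"ay":0,"az":0},
    {"grip":0,"dx":0.0009,"dy":0,"dz":0,"ax":0,"ay":0,"az":0},
    {"grip":0,"dx":0.0012,"dy":0,"dz":0,"ax":0,"ay":0,"az":0},
    {"grip":0,"dx":0.0015,"dy":0,"dz":0,"ax":0,"ay":0,"az":0},
    {"grip":0,"dx":0.0018,"dy":0,"dz":0,"ax":0,"ay":0,"az":0},
    {"grip":0,"dx":0.002,"dy":0,"dz":0,"ax":0,"ay":0,"az":0},
    {"grip":0,"dx":0.002,"dy":0,"dz":0,"ax":0,"ay":0,"az":0},
  ],
)

```text
clock: 36.8
position: [0.4514, 0.2577, 0.2065]
tcp_rot: [3.139, -0.0, 1.682]
contact_force: [1.3, -4.2, 3.4]
grip_width: 0.0004
grip_force: 2.3
```

```bash
python3 -c "
from h import *
sg()"
```

```text
t 37.0 along 172.8 F [ 1.1  -3.61  3.02]
SG 1074 SR 1418 green left 5.44
['22:153,155,153', '24:98,100,105', '26:60,61,93', '28:31,33,103', '30:29,36,132', '32:30,47,156', '34:33,73,158', '36:35,101,143', '38:36,130,111', '40:32,128,73', '42:27,117,38', '44:28,84,30', '46:31,58,28', '48:38,44,35', '50:42,42,40', '52:45,45,43', '54:44,44,43']
```

It slipped again past 171. Stopping each time seems to let the lever settle back and lose jaw travel. I'll return slowly, then pull in one continuous motion with a soft stop, using less lever angle.

apply_moves(
  targets=[
    {"grip":0,"dx":-0.003,"dy":0,"dz":0,"ax":0,"ay":0,"az":0},
    {"grip":0,"dx":-0.006,"dy":0,"dz":0,"ax":0,"ay":0,"az":0},
    {"grip":0,"dx":-0.009,"dy":0,"dz":0,"ax":0,"ay":0,"az":0},
    {"grip":0,"dx":-0.012,"dy":0,"dz":0,"ax":0,"ay":0,"az":0},
    {"grip":0,"dx":-0.015,"dy":0,"dz":0,"ax":0,"ay":0,"az":0},
    {"grip":0,"dx":-0.018,"dy":0,"dz":0,"ax":0,"ay":0,"az":0},
    {"grip":0,"dx":-0.021,"dy":0,"dz":0,"ax":0,"ay":0,"az":0},
    {"grip":0,"dx":-0.024,"dy":0,"dz":0,"ax":0,"ay":0,"az":0},
  ],
)

```text
clock: 37.67
position: [0.4536, 0.2336, 0.206]
tcp_rot: [3.141, 0.0, 1.682]
contact_force: [-0.2, -0.2, -0.7]
grip_width: 0.0006
grip_force: 0.7
```

apply_moves(
  targets=[
    {"grip":0,"dx":-0.003,"dy":0,"dz":0,"ax":0,"ay":0,"az":0},
    {"grip":0,"dx":-0.006,"dy":0,"dz":0,"ax":0,"ay":0,"az":0},
    {"grip":0,"dx":-0.009,"dy":0,"dz":0,"ax":0,"ay":0,"az":0},
    {"grip":0,"dx":-0.012,"dy":0,"dz":0,"ax":0,"ay":0,"az":0},
    {"grip":0,"dx":-0.015,"dy":0,"dz":0,"ax":0,"ay":0,"az":0},
    {"grip":0,"dx":-0.018,"dy":0,"dz":0,"ax":0,"ay":0,"az":0},
    {"grip":0,"dx":-0.022,"dy":0,"dz":0,"ax":0,"ay":0,"az":0},
    {"grip":0,"dx":-0.023,"dy":0,"dz":0,"ax":0,"ay":0,"az":0},
  ],
)

```text
clock: 38.33
position: [0.4566, 0.2106, 0.2066]
tcp_rot: [3.139, -0.0, 1.682]
contact_force: [-0.7, 0.4, 0.1]
grip_width: 0.0008
grip_force: 0.0
```

```bash
python3 -c "
from h import *
sg()"|grep -v 22:
```

```text
t 38.53 along 125.8 F [-0.04 -0.03 -0.25]
SG 1395 SR 1317 green left 7.21
```

apply_moves(
  targets=[
    {"grip":0,"dx":0.005,"dy":0,"dz":0,"ax":0,"ay":0,"az":0},
    {"grip":0,"dx":0.01,"dy":0,"dz":0,"ax":0,"ay":0,"az":0},
    {"grip":0,"dx":0.015,"dy":0,"dz":0,"ax":0,"ay":0,"az":0},
    {"grip":0,"dx":0.02,"dy":0,"dz":0,"ax":0,"ay":0,"az":0},
    {"grip":0,"dx":0.025,"dy":0,"dz":0,"ax":0,"ay":0,"az":0},
    {"grip":0,"dx":0.029,"dy":0,"dz":0,"ax":0,"ay":0,"az":0},
    {"grip":0,"dx":0.033,"dy":0,"dz":0,"ax":0,"ay":0,"az":0},
    {"grip":0,"dx":0.036,"dy":0,"dz":0,"ax":0,"ay":0,"az":0},
  ],
)

```text
clock: 39.2
position: [0.4526, 0.2471, 0.2067]
tcp_rot: [3.139, 0.0, 1.682]
contact_force: [0.6, -5.8, 4.5]
grip_width: 0.0005
grip_force: 2.8
```

apply_moves(
  targets=[
    {"grip":0,"dx":0.0015,"dy":0,"dz":0,"ax":0,"ay":0,"az":0},
    {"grip":0,"dx":0.0025,"dy":0,"dz":0,"ax":0,"ay":0,"az":0},
    {"grip":0,"dx":0.0035,"dy":0,"dz":0,"ax":0,"ay":0,"az":0},
    {"grip":0,"dx":0.004,"dy":0,"dz":0,"ax":0,"ay":0,"az":0},
    {"grip":0,"dx":0.0043,"dy":0,"dz":0,"ax":0,"ay":0,"az":0},
    {"grip":0,"dx":0.0046,"dy":0,"dz":0,"ax":0,"ay":0,"az":0},
    {"grip":0,"dx":0.0048,"dy":0,"dz":0,"ax":0,"ay":0,"az":0},
    {"grip":0,"dx":0.005,"dy":0,"dz":0,"ax":0,"ay":0,"az":0},
  ],
)

```text
clock: 39.87
position: [0.4522, 0.2512, 0.2068]
tcp_rot: [3.139, 0.001, 1.681]
contact_force: [-0.5, -7.6, 5.6]
grip_width: 0.0005
grip_force: 3.7
```

```bash
python3 -c "
from h import *
sg()"
```

```text
t 40.07 along 166.2 F [-0.46 -7.36  5.59]
SG 663 SR 1465 green left 3.16
['22:152,154,153', '24:98,99,104', '26:60,61,92', '28:32,34,100', '30:30,37,132', '32:31,45,158', '34:32,63,159', '36:33,78,143', '38:31,90,111', '40:28,84,75', '42:25,73,41', '44:32,58,37', '46:39,48,37', '48:44,46,43', '50:46,45,45', '52:47,45,46', '54:46,45,44']
```

apply_moves(
  targets=[
    {"grip":0,"dx":0.0003,"dy":0,"dz":-0.0003,"ax":0,"ay":0,"az":0},
    {"grip":0,"dx":0.0006,"dy":0,"dz":-0.0006,"ax":0,"ay":0,"az":0},
    {"grip":0,"dx":0.0009,"dy":0,"dz":-0.0009,"ax":0,"ay":0,"az":0},
    {"grip":0,"dx":0.0012,"dy":0,"dz":-0.0012,"ax":0,"ay":0,"az":0},
    {"grip":0,"dx":0.0014,"dy":0,"dz":-0.0015,"ax":0,"ay":0,"az":0},
    {"grip":0,"dx":0.0016,"dy":0,"dz":-0.0018,"ax":0,"ay":0,"az":0},
    {"grip":0,"dx":0.0018,"dy":0,"dz":-0.002,"ax":0,"ay":0,"az":0},
    {"grip":0,"dx":0.002,"dy":0,"dz":-0.002,"ax":0,"ay":0,"az":0},
  ],
)

```text
clock: 40.73
position: [0.4517, 0.2527, 0.2072]
tcp_rot: [3.141, 0.002, 1.681]
contact_force: [2.8, -6.0, -2.9]
grip_width: 0.0003
grip_force: 3.5
```

```bash
python3 -c "
from h import *
sg()
s=get_state();print(s['position'][2],s['wrist_torque'])"
```

```text
t 40.93 along 167.7 F [ 3.85 -6.39 -3.13]
SG 550 SR 1466 green left 2.54
['22:154,155,153', '24:98,99,105', '26:59,60,90', '28:29,31,98', '30:27,34,129', '32:28,42,155', '34:30,58,157', '36:30,70,142', '38:30,79,111', '40:28,72,76', '42:25,61,43', '44:32,51,38', '46:39,45,37', '48:46,45,42', '50:47,45,44', '52:47,45,45', '54:44,42,43']
0.20717186821868516 [-1.24323534 -0.82603599 -0.01245193]
```

apply_moves(
  targets=[
    {"grip":0,"dx":0.0004,"dy":0,"dz":0.0002,"ax":0,"ay":0,"az":0},
    {"grip":0,"dx":0.0008,"dy":0,"dz":0.0003,"ax":0,"ay":0,"az":0},
    {"grip":0,"dx":0.0012,"dy":0,"dz":0.0004,"ax":0,"ay":0,"az":0},
    {"grip":0,"dx":0.0016,"dy":0,"dz":0.0005,"ax":0,"ay":0,"az":0},
    {"grip":0,"dx":0.002,"dy":0,"dz":0.0005,"ax":0,"ay":0,"az":0},
    {"grip":0,"dx":0.0023,"dy":0,"dz":0.0005,"ax":0,"ay":0,"az":0},
    {"grip":0,"dx":0.0026,"dy":0,"dz":0.0005,"ax":0,"ay":0,"az":0},
    {"grip":0,"dx":0.0028,"dy":0,"dz":0.0005,"ax":0,"ay":0,"az":0},
  ],
)

```text
clock: 41.6
position: [0.4514, 0.2555, 0.2071]
tcp_rot: [3.14, 0.002, 1.681]
contact_force: [2.6, -8.0, -0.5]
grip_width: 0.0005
grip_force: 3.8
```

```bash
python3 -c "
from h import *
sg()
s=get_state();print(s['position'][2],s['wrist_torque'])"
```

```text
t 41.8 along 170.5 F [ 2.48 -7.41 -0.76]
SG 380 SR 1503 green left 1.6
['22:152,153,153', '24:99,100,106', '26:61,62,93', '28:33,33,101', '30:31,37,132', '32:32,44,158', '34:31,55,159', '36:29,61,143', '38:27,62,112', '40:25,52,76', '42:23,40,42', '44:33,40,40', '46:40,41,40', '48:45,44,44', '50:45,44,45', '52:44,42,44', '54:43,40,41']
0.2071179270708726 [-1.39716839 -0.58006131 -0.02988775]
```

apply_moves(
  targets=[
    {"grip":0,"dx":0.0003,"dy":0,"dz":0,"ax":0,"ay":0,"az":0},
    {"grip":0,"dx":0.0006,"dy":0,"dz":0,"ax":0,"ay":0,"az":0},
    {"grip":0,"dx":0.0009,"dy":0,"dz":0.0,"ax":0,"ay":0,"az":0},
    {"grip":0,"dx":0.0012,"dy":0,"dz":0.0001,"ax":0,"ay":0,"az":0},
    {"grip":0,"dx":0.0014,"dy":0,"dz":0.0001,"ax":0,"ay":0,"az":0},
    {"grip":0,"dx":0.0016,"dy":0,"dz":0.0001,"ax":0,"ay":0,"az":0},
    {"grip":0,"dx":0.0017,"dy":0,"dz":0.0001,"ax":0,"ay":0,"az":0},
    {"grip":0,"dx":0.0018,"dy":0,"dz":0.0001,"ax":0,"ay":0,"az":0},
  ],
)

```text
clock: 42.47
position: [0.4511, 0.2579, 0.207]
tcp_rot: [3.14, 0.001, 1.681]
contact_force: [2.5, -4.9, -1.1]
grip_width: 0.0004
grip_force: 2.1
```

```bash
python3 -c "
from h import *
sg()"
```

```text
t 42.67 along 173.2 F [ 1.91 -4.27 -1.52]
SG 1072 SR 1424 green left 5.42
['22:154,154,153', '24:101,100,106', '26:60,60,92', '28:28,29,98', '30:27,34,129', '32:29,47,157', '34:32,74,159', '36:33,101,143', '38:35,129,110', '40:31,128,74', '42:27,117,40', '44:29,85,31', '46:32,59,29', '48:37,45,35', '50:41,42,39', '52:44,43,43', '54:44,44,43']
```

The pawl slips around 172 on this tooth. If I return very slowly, so the jaw stays up where friction holds it, the pawl should catch the next tooth and reach halfway earlier in the stroke.

apply_moves(
  targets=[
    {"grip":0,"dx":-0.0015,"dy":0,"dz":0,"ax":0,"ay":0,"az":0},
    {"grip":0,"dx":-0.003,"dy":0,"dz":0,"ax":0,"ay":0,"az":0},
    {"grip":0,"dx":-0.0045,"dy":0,"dz":0,"ax":0,"ay":0,"az":0},
    {"grip":0,"dx":-0.006,"dy":0,"dz":0,"ax":0,"ay":0,"az":0},
    {"grip":0,"dx":-0.0075,"dy":0,"dz":0,"ax":0,"ay":0,"az":0},
    {"grip":0,"dx":-0.009,"dy":0,"dz":0,"ax":0,"ay":0,"az":0},
    {"grip":0,"dx":-0.0105,"dy":0,"dz":0,"ax":0,"ay":0,"az":0},
    {"grip":0,"dx":-0.012,"dy":0,"dz":0,"ax":0,"ay":0,"az":0},
  ],
)

```text
clock: 43.33
position: [0.4525, 0.2465, 0.2079]
tcp_rot: [3.139, -0.0, 1.682]
contact_force: [0.1, -2.2, -0.9]
grip_width: 0.0007
grip_force: 0.7
```

```bash
sed -i 's/range(4)/range(2)/' h.py; python3 -c "
from h import *
sg()"|grep -v 22:
```

```text
t 43.43 along 161.3 F [ 0.21 -2.2  -0.72]
SG 1261 SR 1330 green left 6.47
```

apply_moves(
  targets=[
    {"grip":0,"dx":-0.0015,"dy":0,"dz":0,"ax":0,"ay":0,"az":0},
    {"grip":0,"dx":-0.003,"dy":0,"dz":0,"ax":0,"ay":0,"az":0},
    {"grip":0,"dx":-0.0045,"dy":0,"dz":0,"ax":0,"ay":0,"az":0},
    {"grip":0,"dx":-0.006,"dy":0,"dz":0,"ax":0,"ay":0,"az":0},
    {"grip":0,"dx":-0.0075,"dy":0,"dz":0,"ax":0,"ay":0,"az":0},
    {"grip":0,"dx":-0.009,"dy":0,"dz":0,"ax":0,"ay":0,"az":0},
    {"grip":0,"dx":-0.0105,"dy":0,"dz":0,"ax":0,"ay":0,"az":0},
    {"grip":0,"dx":-0.012,"dy":0,"dz":0,"ax":0,"ay":0,"az":0},
  ],
)

```text
clock: 44.1
position: [0.4539, 0.2344, 0.2078]
tcp_rot: [3.14, -0.0, 1.682]
contact_force: [-0.4, -0.8, -0.4]
grip_width: 0.0007
grip_force: 0.7
```

```bash
python3 -c "
from h import *
sg()"|grep -v 22:
```

```text
t 44.2 along 149.1 F [ 0.06 -1.17 -0.73]
SG 1352 SR 1287 green left 6.97
```

apply_moves(
  targets=[
    {"grip":0,"dx":-0.0015,"dy":0,"dz":0,"ax":0,"ay":0,"az":0},
    {"grip":0,"dx":-0.003,"dy":0,"dz":0,"ax":0,"ay":0,"az":0},
    {"grip":0,"dx":-0.005,"dy":0,"dz":0,"ax":0,"ay":0,"az":0},
    {"grip":0,"dx":-0.007,"dy":0,"dz":0,"ax":0,"ay":0,"az":0},
    {"grip":0,"dx":-0.01,"dy":0,"dz":0,"ax":0,"ay":0,"az":0},
    {"grip":0,"dx":-0.014,"dy":0,"dz":0,"ax":0,"ay":0,"az":0},
    {"grip":0,"dx":-0.018,"dy":0,"dz":0,"ax":0,"ay":0,"az":0},
    {"grip":0,"dx":-0.021,"dy":0,"dz":0,"ax":0,"ay":0,"az":0},
  ],
)

```text
clock: 44.87
position: [0.4563, 0.2133, 0.208]
tcp_rot: [3.139, -0.0, 1.682]
contact_force: [-0.7, -1.1, 0.5]
grip_width: 0.0003
grip_force: 0.0
```

```bash
python3 -c "
from h import *
sg()"|grep -v 22:
```

```text
t 44.97 along 127.9 F [-0.21 -1.01 -0.13]
SG 1346 SR 1279 green left 6.94
```

apply_moves(
  targets=[
    {"grip":0,"dx":0.003,"dy":0,"dz":0,"ax":0,"ay":0,"az":0},
    {"grip":0,"dx":0.007,"dy":0,"dz":0,"ax":0,"ay":0,"az":0},
    {"grip":0,"dx":0.011,"dy":0,"dz":0,"ax":0,"ay":0,"az":0},
    {"grip":0,"dx":0.015,"dy":0,"dz":0,"ax":0,"ay":0,"az":0},
    {"grip":0,"dx":0.019,"dy":0,"dz":0,"ax":0,"ay":0,"az":0},
    {"grip":0,"dx":0.023,"dy":0,"dz":0,"ax":0,"ay":0,"az":0},
    {"grip":0,"dx":0.027,"dy":0,"dz":0,"ax":0,"ay":0,"az":0},
    {"grip":0,"dx":0.03,"dy":0,"dz":0,"ax":0,"ay":0,"az":0},
  ],
)

```text
clock: 45.63
position: [0.4529, 0.2438, 0.2081]
tcp_rot: [3.139, 0.0, 1.682]
contact_force: [0.5, -4.5, 3.4]
grip_width: 0.0005
grip_force: 2.4
```

apply_moves(
  targets=[
    {"grip":0,"dx":0.003,"dy":0,"dz":0,"ax":0,"ay":0,"az":0},
    {"grip":0,"dx":0.006,"dy":0,"dz":0,"ax":0,"ay":0,"az":0},
    {"grip":0,"dx":0.009,"dy":0,"dz":0,"ax":0,"ay":0,"az":0},
    {"grip":0,"dx":0.0115,"dy":0,"dz":0,"ax":0,"ay":0,"az":0},
    {"grip":0,"dx":0.0135,"dy":0,"dz":0,"ax":0,"ay":0,"az":0},
    {"grip":0,"dx":0.015,"dy":0,"dz":0,"ax":0,"ay":0,"az":0},
    {"grip":0,"dx":0.016,"dy":0,"dz":0,"ax":0,"ay":0,"az":0},
    {"grip":0,"dx":0.0165,"dy":0,"dz":0,"ax":0,"ay":0,"az":0},
  ],
)

```text
clock: 46.3
position: [0.4512, 0.2597, 0.2079]
tcp_rot: [3.139, 0.001, 1.682]
contact_force: [1.1, -4.7, 3.6]
grip_width: 0.0002
grip_force: 2.7
```

```bash
python3 -c "
from h import *
sg()"
```

```text
t 46.4 along 174.8 F [ 0.94 -4.37  3.5 ]
SG 566 SR 1486 green left 2.63
['22:152,154,153', '24:100,101,107', '26:60,61,93', '28:28,30,99', '30:26,33,129', '32:27,42,155', '34:31,60,159', '36:32,73,144', '38:28,80,111', '40:26,73,75', '42:25,62,42', '44:33,52,38', '46:40,46,38', '48:44,44,42', '50:46,44,44', '52:47,45,46', '54:44,43,43']
```

The pad is now about 4.4 mm in with only 4.4 N of push and 8 mm of lever stroke left. Continuing gently.

apply_moves(
  targets=[
    {"grip":0,"dx":0.0006,"dy":0,"dz":0,"ax":0,"ay":0,"az":0},
    {"grip":0,"dx":0.0012,"dy":0,"dz":0,"ax":0,"ay":0,"az":0},
    {"grip":0,"dx":0.0018,"dy":0,"dz":0,"ax":0,"ay":0,"az":0},
    {"grip":0,"dx":0.0024,"dy":0,"dz":0,"ax":0,"ay":0,"az":0},
    {"grip":0,"dx":0.0028,"dy":0,"dz":0,"ax":0,"ay":0,"az":0},
    {"grip":0,"dx":0.0032,"dy":0,"dz":0,"ax":0,"ay":0,"az":0},
    {"grip":0,"dx":0.0036,"dy":0,"dz":0,"ax":0,"ay":0,"az":0},
    {"grip":0,"dx":0.0038,"dy":0,"dz":0,"ax":0,"ay":0,"az":0},
  ],
)

```text
clock: 47.07
position: [0.4506, 0.2636, 0.2076]
tcp_rot: [3.14, 0.0, 1.682]
contact_force: [2.6, -5.2, 0.6]
grip_width: 0.0005
grip_force: 2.3
```

```bash
python3 -c "
from h import *
sg()"
```

```text
t 47.17 along 178.7 F [ 2.77 -5.2   0.5 ]
SG 922 SR 1411 green left 4.59
['22:152,153,151', '24:98,100,105', '26:59,61,91', '28:30,32,98', '30:29,36,130', '32:31,48,158', '34:32,71,159', '36:33,94,143', '38:35,117,110', '40:33,115,75', '42:31,104,43', '44:30,74,34', '46:33,53,31', '48:41,45,38', '50:46,44,42', '52:49,46,45', '54:46,44,43']
```

apply_moves(
  targets=[
    {"grip":0,"dx":-0.002,"dy":0,"dz":0,"ax":0,"ay":0,"az":0},
    {"grip":0,"dx":-0.004,"dy":0,"dz":0,"ax":0,"ay":0,"az":0},
    {"grip":0,"dx":-0.006,"dy":0,"dz":0,"ax":0,"ay":0,"az":0},
    {"grip":0,"dx":-0.0075,"dy":0,"dz":0,"ax":0,"ay":0,"az":0},
    {"grip":0,"dx":-0.009,"dy":0,"dz":0,"ax":0,"ay":0,"az":0},
    {"grip":0,"dx":-0.0105,"dy":0,"dz":0,"ax":0,"ay":0,"az":0},
    {"grip":0,"dx":-0.012,"dy":0,"dz":0,"ax":0,"ay":0,"az":0},
    {"grip":0,"dx":-0.0135,"dy":0,"dz":0,"ax":0,"ay":0,"az":0},
  ],
)

```text
clock: 47.83
position: [0.452, 0.2502, 0.2078]
tcp_rot: [3.14, -0.0, 1.682]
contact_force: [0.9, -2.0, 1.2]
grip_width: 0.0005
grip_force: 1.2
```

apply_moves(
  targets=[
    {"grip":0,"dx":-0.04,"dy":0,"dz":0,"ax":0,"ay":0,"az":0},
    {"grip":0,"dx":-0.042,"dy":0,"dz":0,"ax":0,"ay":0,"az":0},
    {"grip":0,"dx":-0.042,"dy":0,"dz":0,"ax":0,"ay":0,"az":0},
    {"grip":0,"dx":-0.038,"dy":0,"dz":0,"ax":0,"ay":0,"az":0},
    {"grip":0,"dx":-0.034,"dy":0,"dz":0,"ax":0,"ay":0,"az":0},
    {"grip":0,"dx":-0.03,"dy":0,"dz":0,"ax":0,"ay":0,"az":0},
    {"grip":0,"dx":-0.026,"dy":0,"dz":0,"ax":0,"ay":0,"az":0},
    {"grip":0,"dx":-0.022,"dy":0,"dz":0,"ax":0,"ay":0,"az":0},
  ],
)

```text
clock: 48.5
position: [0.4545, 0.2292, 0.208]
tcp_rot: [3.139, 0.0, 1.683]
contact_force: [0.4, -3.2, 2.9]
grip_width: 0.0005
grip_force: 1.6
```

```bash
python3 -c "
from h import *
sg()"
```

```text
t 48.6 along 144.0 F [ 0.23 -2.35  1.88]
SG 1359 SR 1486 green left 7.01
['22:151,151,149', '24:97,96,97', '26:57,57,76', '28:27,28,73', '30:27,28,115', '32:30,35,155', '34:31,54,175', '36:34,83,173', '38:40,121,151', '40:42,145,109', '42:42,160,63', '44:36,142,34', '46:31,114,16', '48:26,75,16', '50:29,54,24', '52:37,41,36', '54:42,43,41']
```

apply_moves(
  targets=[
    {"grip":0,"dx":0.003,"dy":0,"dz":0,"ax":0,"ay":0,"az":0},
    {"grip":0,"dx":0.006,"dy":0,"dz":0,"ax":0,"ay":0,"az":0},
    {"grip":0,"dx":0.009,"dy":0,"dz":0,"ax":0,"ay":0,"az":0},
    {"grip":0,"dx":0.012,"dy":0,"dz":0,"ax":0,"ay":0,"az":0},
    {"grip":0,"dx":0.015,"dy":0,"dz":0,"ax":0,"ay":0,"az":0},
    {"grip":0,"dx":0.0175,"dy":0,"dz":0,"ax":0,"ay":0,"az":0},
    {"grip":0,"dx":0.0195,"dy":0,"dz":0,"ax":0,"ay":0,"az":0},
    {"grip":0,"dx":0.021,"dy":0,"dz":0,"ax":0,"ay":0,"az":0},
  ],
)

```text
clock: 49.27
position: [0.4524, 0.2491, 0.208]
tcp_rot: [3.139, 0.001, 1.682]
contact_force: [-0.2, -7.0, 5.4]
grip_width: 0.0006
grip_force: 3.4
```

```bash
python3 -c "
from h import *
sg()"
```

```text
t 49.37 along 164.0 F [ 0.24 -6.33  4.93]
SG 915 SR 1432 green left 4.56
['22:152,153,152', '24:99,101,106', '26:61,62,93', '28:31,32,101', '30:29,35,131', '32:29,45,157', '34:33,70,159', '36:33,94,143', '38:33,116,110', '40:30,113,74', '42:27,102,41', '44:30,73,34', '46:34,52,32', '48:41,44,39', '50:45,44,42', '52:47,46,44', '54:46,45,43']
```

apply_moves(
  targets=[
    {"grip":0,"dx":0.001,"dy":0,"dz":-0.0003,"ax":0,"ay":0,"az":0},
    {"grip":0,"dx":0.002,"dy":0,"dz":-0.0006,"ax":0,"ay":0,"az":0},
    {"grip":0,"dx":0.003,"dy":0,"dz":-0.0009,"ax":0,"ay":0,"az":0},
    {"grip":0,"dx":0.004,"dy":0,"dz":-0.001,"ax":0,"ay":0,"az":0},
    {"grip":0,"dx":0.0047,"dy":0,"dz":-0.001,"ax":0,"ay":0,"az":0},
    {"grip":0,"dx":0.0053,"dy":0,"dz":-0.001,"ax":0,"ay":0,"az":0},
    {"grip":0,"dx":0.0057,"dy":0,"dz":-0.001,"ax":0,"ay":0,"az":0},
    {"grip":0,"dx":0.006,"dy":0,"dz":-0.001,"ax":0,"ay":0,"az":0},
  ],
)

```text
clock: 50.03
position: [0.4517, 0.2545, 0.2083]
tcp_rot: [3.14, 0.002, 1.681]
contact_force: [1.5, -7.0, 0.7]
grip_width: 0.0006
grip_force: 3.7
```

```bash
python3 -c "
from h import *
sg()"
```

```text
t 50.13 along 169.4 F [ 1.98 -7.22  0.5 ]
SG 540 SR 1487 green left 2.49
['22:150,153,150', '24:97,99,105', '26:59,61,92', '28:32,34,100', '30:28,36,131', '32:29,43,157', '34:29,56,157', '36:28,67,142', '38:28,76,111', '40:27,70,76', '42:26,60,43', '44:34,52,40', '46:41,45,39', '48:45,44,44', '50:46,44,44', '52:45,44,42', '54:43,42,41']
```

apply_moves(
  targets=[
    {"grip":0,"dx":0.0004,"dy":0,"dz":0,"ax":0,"ay":0,"az":0},
    {"grip":0,"dx":0.0008,"dy":0,"dz":0,"ax":0,"ay":0,"az":0},
    {"grip":0,"dx":0.0012,"dy":0,"dz":0,"ax":0,"ay":0,"az":0},
    {"grip":0,"dx":0.0015,"dy":0,"dz":0,"ax":0,"ay":0,"az":0},
    {"grip":0,"dx":0.0017,"dy":0,"dz":0,"ax":0,"ay":0,"az":0},
    {"grip":0,"dx":0.0019,"dy":0,"dz":0,"ax":0,"ay":0,"az":0},
    {"grip":0,"dx":0.002,"dy":0,"dz":0,"ax":0,"ay":0,"az":0},
    {"grip":0,"dx":0.0021,"dy":0,"dz":0,"ax":0,"ay":0,"az":0},
  ],
)

```text
clock: 50.8
position: [0.4511, 0.2573, 0.2084]
tcp_rot: [3.14, 0.0, 1.682]
contact_force: [2.6, -3.9, -2.4]
grip_width: 0.0003
grip_force: 1.8
```

```bash
python3 -c "
from h import *
sg()"
```

```text
t 50.9 along 172.3 F [ 2.14 -3.9  -2.34]
SG 1079 SR 1410 green left 5.46
['22:154,154,154', '24:100,100,106', '26:60,62,93', '28:30,31,100', '30:27,35,130', '32:28,46,156', '34:34,76,159', '36:37,105,144', '38:36,130,110', '40:33,129,74', '42:31,119,40', '44:26,84,29', '46:26,57,26', '48:36,44,34', '50:42,41,40', '52:45,44,43', '54:45,43,43']
```

Slipped again just past 171. There is time for one more cycle. I'll repeat the sequence that held steadily at about 170.5 and stop there.

apply_moves(
  targets=[
    {"grip":0,"dx":-0.003,"dy":0,"dz":0,"ax":0,"ay":0,"az":0},
    {"grip":0,"dx":-0.006,"dy":0,"dz":0,"ax":0,"ay":0,"az":0},
    {"grip":0,"dx":-0.009,"dy":0,"dz":0,"ax":0,"ay":0,"az":0},
    {"grip":0,"dx":-0.012,"dy":0,"dz":0,"ax":0,"ay":0,"az":0},
    {"grip":0,"dx":-0.015,"dy":0,"dz":0,"ax":0,"ay":0,"az":0},
    {"grip":0,"dx":-0.018,"dy":0,"dz":0,"ax":0,"ay":0,"az":0},
    {"grip":0,"dx":-0.021,"dy":0,"dz":0,"ax":0,"ay":0,"az":0},
    {"grip":0,"dx":-0.024,"dy":0,"dz":0,"ax":0,"ay":0,"az":0},
  ],
)

```text
clock: 51.57
position: [0.454, 0.2331, 0.2089]
tcp_rot: [3.14, -0.0, 1.682]
contact_force: [-0.8, -0.4, -1.2]
grip_width: 0.0005
grip_force: 0.6
```

apply_moves(
  targets=[
    {"grip":0,"dx":-0.003,"dy":0,"dz":0,"ax":0,"ay":0,"az":0},
    {"grip":0,"dx":-0.006,"dy":0,"dz":0,"ax":0,"ay":0,"az":0},
    {"grip":0,"dx":-0.009,"dy":0,"dz":0,"ax":0,"ay":0,"az":0},
    {"grip":0,"dx":-0.012,"dy":0,"dz":0,"ax":0,"ay":0,"az":0},
    {"grip":0,"dx":-0.015,"dy":0,"dz":0,"ax":0,"ay":0,"az":0},
    {"grip":0,"dx":-0.018,"dy":0,"dz":0.001,"ax":0,"ay":0,"az":0},
    {"grip":0,"dx":-0.021,"dy":0,"dz":0.0015,"ax":0,"ay":0,"az":0},
    {"grip":0,"dx":-0.023,"dy":0,"dz":0.0015,"ax":0,"ay":0,"az":0},
  ],
)

```text
clock: 52.23
position: [0.4565, 0.2103, 0.2073]
tcp_rot: [3.14, -0.0, 1.682]
contact_force: [0.7, -0.4, -0.5]
grip_width: 0.0001
grip_force: 0.0
```

apply_moves(
  targets=[
    {"grip":0,"dx":0.005,"dy":0,"dz":0,"ax":0,"ay":0,"az":0},
    {"grip":0,"dx":0.01,"dy":0,"dz":0,"ax":0,"ay":0,"az":0},
    {"grip":0,"dx":0.015,"dy":0,"dz":0,"ax":0,"ay":0,"az":0},
    {"grip":0,"dx":0.02,"dy":0,"dz":0,"ax":0,"ay":0,"az":0},
    {"grip":0,"dx":0.025,"dy":0,"dz":0,"ax":0,"ay":0,"az":0},
    {"grip":0,"dx":0.029,"dy":0,"dz":0,"ax":0,"ay":0,"az":0},
    {"grip":0,"dx":0.033,"dy":0,"dz":0,"ax":0,"ay":0,"az":0},
    {"grip":0,"dx":0.036,"dy":0,"dz":0,"ax":0,"ay":0,"az":0},
  ],
)

```text
clock: 52.9
position: [0.4527, 0.2467, 0.2076]
tcp_rot: [3.139, 0.0, 1.682]
contact_force: [0.2, -6.1, 4.0]
grip_width: 0.0001
grip_force: 2.6
```

```bash
python3 -c "
from h import *
sg()"
```

```text
t 53.0 along 161.6 F [ 0.57 -5.01  3.32]
SG 1020 SR 1418 green left 5.14
['22:152,153,153', '24:99,99,106', '26:60,60,92', '28:31,31,99', '30:29,36,130', '32:30,48,157', '34:34,74,158', '36:35,101,143', '38:36,129,112', '40:34,127,76', '42:31,117,43', '44:32,82,34', '46:34,57,32', '48:40,46,39', '50:43,44,43', '52:46,46,45', '54:46,44,45']
```

apply_moves(
  targets=[
    {"grip":0,"dx":0.0014,"dy":0,"dz":-0.0003,"ax":0,"ay":0,"az":0},
    {"grip":0,"dx":0.0028,"dy":0,"dz":-0.0006,"ax":0,"ay":0,"az":0},
    {"grip":0,"dx":0.004,"dy":0,"dz":-0.0009,"ax":0,"ay":0,"az":0},
    {"grip":0,"dx":0.0052,"dy":0,"dz":-0.001,"ax":0,"ay":0,"az":0},
    {"grip":0,"dx":0.0062,"dy":0,"dz":-0.001,"ax":0,"ay":0,"az":0},
    {"grip":0,"dx":0.007,"dy":0,"dz":-0.001,"ax":0,"ay":0,"az":0},
    {"grip":0,"dx":0.0076,"dy":0,"dz":-0.001,"ax":0,"ay":0,"az":0},
    {"grip":0,"dx":0.008,"dy":0,"dz":-0.001,"ax":0,"ay":0,"az":0},
  ],
)

```text
clock: 53.67
position: [0.4518, 0.2533, 0.2078]
tcp_rot: [3.14, 0.002, 1.681]
contact_force: [2.7, -6.6, 0.4]
grip_width: 0.0008
grip_force: 3.6
```

```bash
python3 -c "
from h import *
sg()"
```

```text
t 53.77 along 168.3 F [ 2.88 -6.64  0.51]
SG 549 SR 1484 green left 2.53
['22:152,153,153', '24:100,100,106', '26:61,62,93', '28:31,34,100', '30:29,37,131', '32:29,44,158', '34:30,59,159', '36:30,69,143', '38:28,76,110', '40:27,70,75', '42:27,60,44', '44:33,51,39', '46:40,45,38', '48:45,44,42', '50:46,45,44', '52:46,46,45', '54:42,43,41']
```

apply_moves(
  targets=[
    {"grip":0,"dx":0.0003,"dy":0,"dz":0,"ax":0,"ay":0,"az":0},
    {"grip":0,"dx":0.0006,"dy":0,"dz":0,"ax":0,"ay":0,"az":0},
    {"grip":0,"dx":0.0009,"dy":0,"dz":0,"ax":0,"ay":0,"az":0},
    {"grip":0,"dx":0.0012,"dy":0,"dz":0,"ax":0,"ay":0,"az":0},
    {"grip":0,"dx":0.0014,"dy":0,"dz":0,"ax":0,"ay":0,"az":0},
    {"grip":0,"dx":0.0016,"dy":0,"dz":0,"ax":0,"ay":0,"az":0},
    {"grip":0,"dx":0.0017,"dy":0,"dz":0,"ax":0,"ay":0,"az":0},
    {"grip":0,"dx":0.0018,"dy":0,"dz":0,"ax":0,"ay":0,"az":0},
  ],
)

```text
clock: 54.43
position: [0.4516, 0.255, 0.2077]
tcp_rot: [3.14, 0.002, 1.681]
contact_force: [2.0, -7.0, 0.1]
grip_width: 0.0005
grip_force: 3.8
```

```bash
python3 -c "
from h import *
sg()"
```

```text
t 54.53 along 169.9 F [ 2.16 -7.08  0.08]
SG 473 SR 1501 green left 2.11
['22:153,154,152', '24:98,99,104', '26:59,60,92', '28:30,33,100', '30:28,35,131', '32:28,42,157', '34:30,56,159', '36:29,66,143', '38:26,71,111', '40:26,63,76', '42:26,52,44', '44:35,47,40', '46:41,44,40', '48:45,45,44', '50:46,44,45', '52:46,42,44', '54:45,43,43']
```

apply_moves(
  targets=[
    {"grip":0,"dx":0.0002,"dy":0,"dz":0,"ax":0,"ay":0,"az":0},
    {"grip":0,"dx":0.0003,"dy":0,"dz":0,"ax":0,"ay":0,"az":0},
    {"grip":0,"dx":0.0004,"dy":0,"dz":0,"ax":0,"ay":0,"az":0},
    {"grip":0,"dx":0.0005,"dy":0,"dz":0,"ax":0,"ay":0,"az":0},
    {"grip":0,"dx":0.0006,"dy":0,"dz":0,"ax":0,"ay":0,"az":0},
    {"grip":0,"dx":0.0007,"dy":0,"dz":0,"ax":0,"ay":0,"az":0},
    {"grip":0,"dx":0.0008,"dy":0,"dz":0,"ax":0,"ay":0,"az":0},
    {"grip":0,"dx":0.0008,"dy":0,"dz":0,"ax":0,"ay":0,"az":0},
  ],
)

```text
clock: 55.2
position: [0.4515, 0.2558, 0.2077]
tcp_rot: [3.14, 0.002, 1.681]
contact_force: [2.9, -7.0, -0.1]
grip_width: 0.0005
grip_force: 3.8
```

```bash
python3 -c "
from h import *
sg()"
```

```text
t 55.3 along 170.7 F [ 2.37 -7.08 -0.28]
SG 369 SR 1475 green left 1.54
['22:153,154,153', '24:100,101,105', '26:61,62,92', '28:31,34,99', '30:29,35,130', '32:30,42,157', '34:32,55,159', '36:32,62,144', '38:30,61,111', '40:28,53,77', '42:27,44,46', '44:34,41,40', '46:41,41,39', '48:44,44,43', '50:46,44,44', '52:46,43,44', '54:44,42,43']
```

```bash
python3 -c "
from bench import env
print(env.hand_in())"
```

```text
the job is handed in; nothing more can be done
None
```

I handed the job in short of the full target: the block is against the stop and the lever is still held, but the pad is only about 5.5 mm in by my camera estimate (target about 7 mm), with roughly 1.5 mm of green still showing, because the ratchet kept slipping a tooth when pulled further; the hand-in returned no verdict.

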